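# Free the stuck top cup from its stack and stand it on the empty setter

## Task

The waxed foot of the top cup has stuck in the rim of the cup below it. Work the top cup loose and lift it off the stack upright, without drawing the middle cup up with it, then set it down, not dropped, upright on the raised centre of the empty plaster setter in the tray and let go. Leave the other two cups of the stack seated in the dowel rack, and the other ware, the wax pot and the brush where they are.

Things in the scene. Friction and masses are not known exactly. Their poses are not given: they have to be found in the camera images.
- cup_top: Stuck top cup: pale bare ceramic, 0.23 kg (+-15 %), 70 mm tall; all five cups share this shape. Round foot 53 mm wide, 10 mm tall; body 62 mm wide at its shoulder, 66 at the rim, wall 4.5. Loop handle of 9 mm bar reaches 57 mm from the axis, 20 to 60 mm up. Origin: centre of the foot's underside; z up, x to the handle. Foot 10 mm deep in cup_middle's mouth: origin 60 mm above its origin.
- cup_top_rim (a point): Centre of cup_top's mouth, 70 mm above its origin. Friction only opposes the actual sliding: while cup_top turns inside the rim below, it mostly resists the turning (0.2 to 0.3 N m) and hardly the lift; when the turning stops it clings again. Turn at least 20 mm round the foot (0.75 rad) inside the rim per 3 mm of rise, to and fro or with fresh grips. Clear after 10 mm.
- cup_middle_rim (a point): Centre of cup_middle's mouth, 70 mm above its origin; cup_top's shoulder rests on this rim. The rim hugs the waxed foot springily over nearly all the 10 mm with 7 to 10 N of sliding friction in all (hidden, varies), some three to five times cup_middle's weight: a straight pull, however slow, draws cup_middle up too, and so does lifting while both cups turn together.
- cup_middle: Middle cup, same shape and mass range, origin under its foot. Only its weight holds it down: its foot sits loosely 10 mm deep in cup_bottom's mouth (origin 60 mm above cup_bottom's). It turns along with cup_top until its handle meets the dowel on that side of its gap (it swings about 0.34 rad either side of the middle of the gap and starts anywhere between); only then does cup_top turn inside it.
- cup_bottom: Bottom cup of the stack, same shape, standing on the rack's base board (origin 14 mm above the rack's origin), handle in the same gap between two dowels.
- rack: Fixed wooden rack: base board 150 x 130 x 14 mm with a ring of six upright dowels 11 mm thick standing close round the lower two cups, their axes 41 mm from the stack's axis and 60 degrees apart, tops 106 mm above the bench. Origin: on the bench under the stack's axis; x points along the middle of the gap between two dowels through which the handles of the lower two cups stick out.
- tray: Fixed dark wooden framed tray, 198 x 458 mm outside, frame 26 mm high, floor 10 mm thick. Origin: centre of the underside; the row of three setters runs along its y axis, about 130 mm apart.
- setter_empty: The white plaster setter disc with no cup on it: 96 mm wide flange 5 mm thick with a raised flat round centre 68 mm wide, 9 mm above the origin. Origin: centre of the underside, on the tray floor (10 mm above the bench). Which place in the row is empty changes. Fixed.
- cup_a: Bystander: darker damp cup of the same shape, standing on one of the other two setters.
- cup_b: Bystander: darker damp cup of the same shape, standing on the other occupied setter.
- wax_pot: Bystander: small blue pot of set wax, 72 mm wide, 50 mm tall, about 0.3 kg. Origin: centre of its underside.
- wax_brush: Bystander: flat wax brush lying on the bench, 190 mm long. Origin: underside, at mid-length.
Things that resemble listed ones, but are neither listed nor needed, are in the scene too. What is shaped like the cup_top but green or pink is not meant. Leave any yellow look-alike of the cup_bottom alone.

How it is judged:
By the outcome, as a careful person would: the job done as asked, in the order asked, and still so for the second after the job is handed in, with the robot touching nothing.
It also fails if it takes over 72 s, if anything falls off the work surface, if the arm or the gripper's body presses on something with over 40 N, if the wrist force passes 120 N, or if a joint passes its speed limit or range.

## Robot

A 7-joint arm with a two-finger parallel gripper is mounted at the origin on the work surface. World frame = base frame: x ahead of the robot, y to its left, z up, the work surface at z = 0. Lengths are in m, angles in degrees, forces in N, time in s.
With the tool pointing down it reaches from about 0.4 to 0.875 m from the base axis. Payload 6.5 kg.
Tool frame: the origin (TCP) lies between the finger pads; the fingertips stand ahead of it and the grasp point (between the pads) lies 6 mm ahead of it (r.tip_reach is the z of the fingertips in the tool frame, in m); z points along the fingers, y is the direction in which the jaws open and shut (so a half turn about z gives the same grasp; the last joint's range is limited). The gripper opens to 88 mm and grips with 3 to 60 N. Pads are 18 mm wide; open, the fingers measure 123 mm over their backs; the gripper's body (75 mm by 187 mm) begins 45 mm behind the grasp point.
Start: joints at [67.483, 30.733, -0.252, 88.115, 0.149, 61.152, -4.079], TCP at [0.209, -0.616, 0.264] pointing down, gripper open.
Joint ranges: [-154.64, 154.64], [-21.42, 123.67], [-72.66, 72.17], [13.99, 137.28], [-74.86, 254.86], [10.95, 109.41], [-158.01, 158.01]. Speed limits (degrees/s): [136.94, 136.94, 180, 180, 180, 180, 180].

## Interface

Orientations are given as a 3x3 rotation matrix whose columns are the frame's x, y, z axes.
In Python, from station import r gives the robot as it stands.
- The arm moves only by the tool arm_command, never from a script. Its argument "deltas" is a list of rows, each an object of numbers: "hand": the closure, from -1 (fully open) to 1 (shut), so that 0 is half open; "dx", "dy", "dz": the shift along the tool's x, y, z in cm; "wx", "wy", "wz": the turn, a rotation vector about the tool's x, y, z in rad. A call has 1 to 5 rows; each row shifts and turns the commanded pose from where the row before left it, along the tool's axes as they then stand; what a row does not reach is not made up. A row lasts 1/8 s, in which the tool goes at most 62.5 mm and 10.7 degrees, less where a joint would pass 70% of its speed; a pose out of reach is approached as far as the arm can. A call is refused whole if a number of a shift passes 6.25 or a number of a turn 0.188, either way. A call with a gripper value outside its range is refused whole. The fingers move at their own pace and stop on an object; "force" is the grip in N (left out, the last holds). Time passes only in rows, so rows that do not move let the fingers close. It gives the time, the measured TCP pose, the force and the opening at its end, in the units of the state.
- r.state(): the state, without advancing time (a new reading comes with each control period).
- r.read_camera(name): name is "side" or "top"; returns the picture (480x640x3 uint8, red, green, blue); there is no depth.
- r.camera_info(name): a dict with "intrinsics" (3x3 intrinsics, pixels), "R" (3x3) and "t" (3): a world point X has camera coordinates R X + t. Camera axes: x right, y down, z forward; pixel columns grow to the right and rows downward; lengths in m; the calibration is good to about 2 mm. A picture is of the moment at which its call begins. camera_info takes no time and is no camera call.
- r.hand_in(): hands the job in, once; it reports no verdict.
The state is a dict: "time_s": time; "qpos": joint angles; "joint_vel": joint speeds; "tau": joint torques, N m; "ee_pos": TCP position; "eef_rot": TCP orientation; "contact_force": force on the tool from outside, world axes, zero at the start; "ft_torque": the same for the moment, N m; "grip_width": finger opening in m.
Only numpy, scipy, OpenCV 4.12 (cv2) and the standard library are available. Lean on these libraries where they do the work, as an engineer would, in place of code of your own. Each camera call takes 0.05 s, during which the arm holds its last target.

## Working session

There is one attempt and no reset: what is moved stays moved. The work goes in short steps, Python scripts to look and compute and a tool call to move; the robot and the scene stay as the last step left them, time stands still between calls to the robot, and variables do not carry over. Pictures are saved under pics/ and viewed, and the job is handed in when it is done.

Besides the shell and the picture viewer there is one more tool, called after "Emit:" as name(argument=value, ...), one argument or row to a line, values as JSON. arm_command: Moves the arm, as the interface text tells. Its arguments: {"type":"object","properties":{"deltas":{"type":"array"},"force":{"type":"number"}},"required":["deltas"]}

```bash
mkdir -p pics; ls
python3 - <<'E'
from station import r
import cv2,numpy as np
for n in("top","side"):
    im=r.read_camera(n); cv2.imwrite(f"pics/{n}0.png",im[:,:,::-1]); i=r.camera_info(n)
    print(n,np.round(i["intrinsics"],1).tolist(),np.round(i["R"],3).tolist(),np.round(i["t"],3).tolist())
s=r.state();print({k:np.round(v,3).tolist() for k,v in s.items()},r.tip_reach)
E
```

```text
pics
top [[476.9, 0.0, 321.1], [0.0, 476.9, 235.2], [0.0, 0.0, 1.0]] [[-0.024, -0.999, -0.031], [-0.989, 0.029, -0.148], [0.148, 0.027, -0.989]] [0.095, 0.553, 1.09]
side [[502.3, 0.0, 317.7], [0.0, 502.3, 236.6], [0.0, 0.0, 1.0]] [[-0.84, -0.543, -0.023], [-0.26, 0.439, -0.86], [0.477, -0.716, -0.51]] [0.478, 0.226, 1.016]
{'time_s': 0.1, 'qpos': [67.483, 30.775, -0.253, 88.162, 0.147, 61.151, -4.081], 'joint_vel': [-0.064, -0.238, 0.081, -0.132, -0.059, 0.064, 0.088], 'tau': [0.004, -57.207, 0.994, -25.223, -0.056, 0.014, 0.0], 'ee_pos': [0.208, -0.615, 0.263], 'eef_rot': [[0.947, 0.321, -0.001], [0.321, -0.947, 0.001], [-0.0, -0.002, -1.0]], 'contact_force': [0.151, -0.383, -0.418], 'ft_torque': [0.009, 0.025, 0.034], 'grip_width': 0.088} 0.025
```

View pics/top0.png

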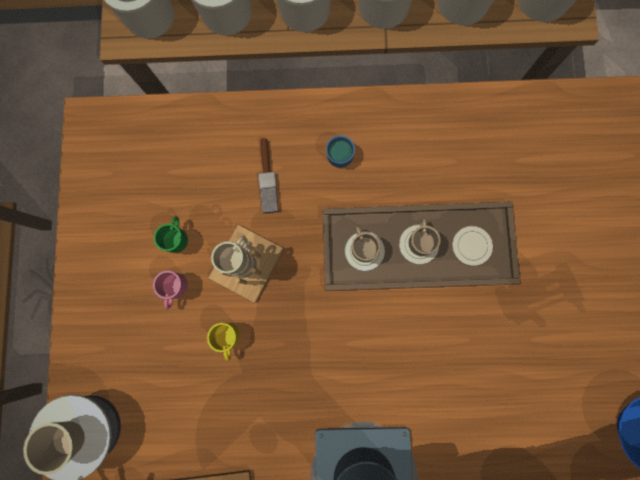

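View pics/side0.png

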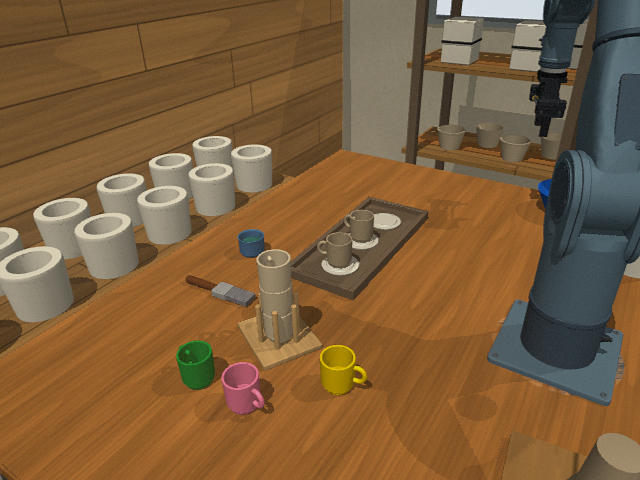

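The top view shows the stack near (240,258), with its top rim about (230,257), and the empty setter at (473,246). In the side view the stack's top rim is at about (273,257). I'll zoom in on these.

```bash
cat > h.py <<'E'
import cv2,numpy as np
from station import r
def ray(n,uv):
    i=r.camera_info(n);K,R,t=[np.array(i[k]) for k in("intrinsics","R","t")]
    d=R.T@np.linalg.inv(K)@np.array([uv[0],uv[1],1.]);return -R.T@t,d
def onz(n,uv,z):
    c,d=ray(n,uv);return c+d*(z-c[2])/d[2]
def proj(n,X):
    i=r.camera_info(n);K,R,t=[np.array(i[k]) for k in("intrinsics","R","t")]
    p=K@(R@np.array(X)+t);return p[:2]/p[2]
E
python3 - <<'E'
import cv2
a=cv2.imread("pics/top0.png");b=cv2.imread("pics/side0.png")
cv2.imwrite("pics/c1.png",cv2.resize(a[215:315,190:310],None,fx=6,fy=6,interpolation=2))
cv2.imwrite("pics/c2.png",cv2.resize(b[240:370,220:340],None,fx=4.5,fy=4.5,interpolation=2))
cv2.imwrite("pics/c3.png",cv2.resize(a[195:295,320:520],None,fx=4,fy=4,interpolation=2))
E
```

```text
(no output)
```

View pics/c1.png

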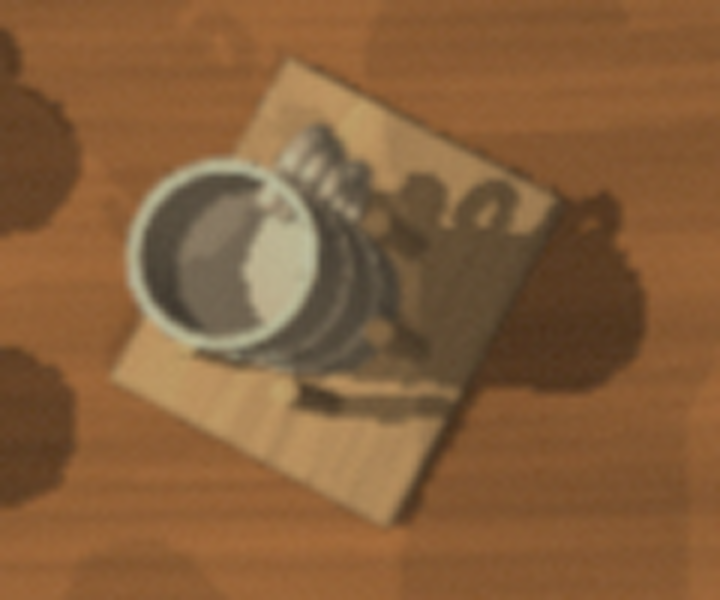

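View pics/c2.png

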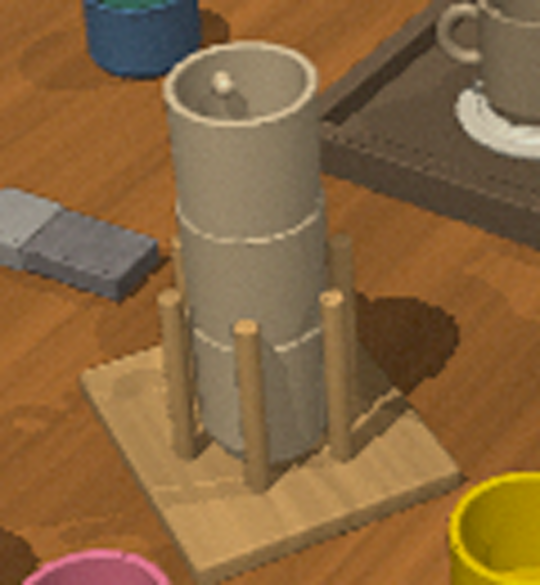

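View pics/c3.png

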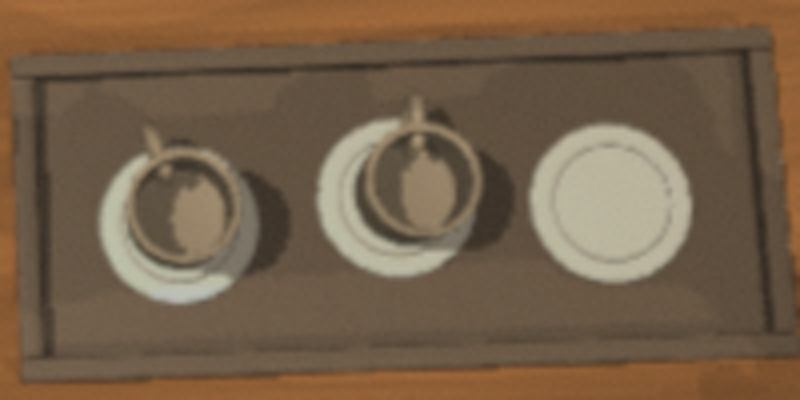

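Run:
```python
from h import *
a=lambda x,y:(x/6+190-.4,y/6+215-.4)
rim=a(225,256); T=onz("top",rim,.204); print("rim top",T)
S=onz("side",(241/4.5+219.6,84/4.5+239.6),.204);print("rim side",S)
C=[onz("top",a(*p),.014) for p in[(290,58),(560,205),(390,525),(112,378)]]
print(np.round(C,4),"ctr",np.mean(C,0)); print([np.linalg.norm(C[i]-C[(i+1)%4]) for i in range(4)])
v=(C[1]-C[0]); w=C[0]-C[3]; print("ang edges",np.degrees(np.arctan2(v[1],v[0])),np.degrees(np.arctan2(w[1],w[0])))
# triangulate
c1,d1=ray("top",rim);c2,d2=ray("side",(241/4.5+219.6,84/4.5+239.6))
A=np.c_[d1,-d2];s=np.linalg.lstsq(A,c2-c1,rcond=None)[0];print("tri",c1+d1*s[0],c2+d2*s[1])
for p in[(315,135),(350,175),(318,150)]:
  for z in(.194,.174,.134): 
    h=onz("top",a(*p),z)-T; print(p,z,np.linalg.norm(h[:2]),np.degrees(np.arctan2(h[1],h[0])))
# setter
im=r.read_camera("top");hsv=cv2.cvtColor(im,cv2.COLOR_RGB2HSV)
m=((hsv[:,:,1]<70)&(hsv[:,:,2]>150)).astype(np.uint8);m[:,:445]=0;m[:,505:]=0;m[:205]=0;m[285:]=0
cs=max(cv2.findContours(m,0,2)[0],key=cv2.contourArea);e=cv2.fitEllipse(cs);print(e)
print("setter flange",onz("top",e[0],.015))
print("setter inner",onz("top",(611/4+319.6,203/4+194.6),.019))
for x in(e[0][0]-e[1][0]/2,e[0][0]+e[1][0]/2):print(onz("top",(x,e[0][1]),.015))
for n in((366,243),(425,235)):print("cup",onz("top",n,.089))
print(proj("side",[*onz("top",e[0],.015)[:2],.019]))
```

```text
rim top [0.49106255 0.2675527  0.204     ]
rim side [0.49026508 0.26964314 0.204     ]
[[0.5924 0.2845 0.014 ]
 [0.5287 0.1744 0.014 ]
 [0.4019 0.244  0.014 ]
 [0.4635 0.3565 0.014 ]] ctr [0.49661838 0.26486053 0.014     ]
[np.float64(0.12725182115622538), np.float64(0.14464872974465878), np.float64(0.128239537064964), np.float64(0.1477167167981251)]
ang edges -120.06561753619336 -29.19623724677305
tri [0.49121387 0.26787083 0.20260518] [0.49156089 0.26808672 0.20269207]
(315, 135) 0.194 0.05087922537518587 -34.29242169877864
(315, 135) 0.174 0.05139852197313363 -28.77755090292248
(315, 135) 0.134 0.05380433540364435 -18.30533702409056
(350, 175) 0.194 0.049329094738217054 -55.67985640455118
(350, 175) 0.174 0.04802470462527701 -50.52025521531287
(350, 175) 0.134 0.04666685772351559 -39.56038754786542
(318, 150) 0.194 0.047287472787217795 -38.913768251086225
(318, 150) 0.174 0.047349438867849473 -33.020589726702745
(318, 150) 0.134 0.048946085431307976 -21.577781935544763
((472.2021789550781, 245.3589630126953), (37.5554313659668, 39.47792053222656), 121.71404266357422)
setter flange [ 0.52394331 -0.28168807  0.015     ]
setter inner [ 0.52347784 -0.28088733  0.019     ]
[ 0.52521346 -0.23696824  0.015     ]
[ 0.52267628 -0.32629832  0.015     ]
cup [ 0.52725603 -0.02259669  0.089     ]
cup [ 0.54169064 -0.15633456  0.089     ]
[383.46010465 219.05442728]
```

```bash
cat >> h.py <<'E'
def plan(wps,start=None):
    """wps rows x,y,z,psi(deg, tool-x yaw)"""
    s=r.state();R=np.array(s["eef_rot"]);p=np.array(s["ee_pos"]);psi=np.degrees(np.arctan2(R[1,0],R[0,0]))
    if start is not None:p=np.array(start[:3]);psi=start[3]
    for w in wps:
        c,sn=np.cos(np.radians(psi)),np.sin(np.radians(psi));d=(np.array(w[:3])-p)*100
        wz=-np.radians(w[3]-psi)
        o=[round(c*d[0]+sn*d[1],2),round(sn*d[0]-c*d[1],2),round(-d[2],2),round(wz,3)];print(o)
        o=np.array(o);p=p+np.array([c*o[0]+sn*o[1],sn*o[0]-c*o[1],-o[2]])/100;psi-=np.degrees(o[3])
    print("end",p,psi)
def arc(r0,a0,z0,y0,r1,a1,z1,y1,n):
    t=np.arange(1,n+1)/n;rr=r0+(r1-r0)*t;aa=np.radians(a0+(a1-a0)*t)
    return np.c_[rr*np.cos(aa),rr*np.sin(aa),z0+(z1-z0)*t,y0+(y1-y0)*t]
def st():
    s=r.state();R=np.array(s["eef_rot"]);print(s["time_s"],"p",np.round(s["ee_pos"],4),"psi",round(np.degrees(np.arctan2(R[1,0],R[0,0])),2),"zax",np.round(R[:,2],3),"q",np.round(s["qpos"],1),"F",np.round(s["contact_force"],2),"M",np.round(s["ft_torque"],3),"g",round(s["grip_width"],4))
E
python3 - <<'E'
from h import *
st();T=(.4908,.2683)
plan(arc(.649,-71.3,.264,18.7,np.hypot(*T),28.66,.30,-16,20))
E
```

```text
0.15 p [ 0.2085 -0.6152  0.2631] psi 18.73 zax [-0.     0.001 -1.   ] q [67.5 30.8 -0.3 88.2  0.1 61.2 -4.1] F [-0.19 -0.17  0.8 ] M [0.039 0.005 0.05 ] g 0.0881
[np.float64(5.59), np.float64(-0.75), np.float64(-0.27), np.float64(0.031)]
[np.float64(5.46), np.float64(-1.34), np.float64(-0.18), np.float64(0.03)]
[np.float64(5.22), np.float64(-1.96), np.float64(-0.18), np.float64(0.03)]
[np.float64(4.92), np.float64(-2.54), np.float64(-0.18), np.float64(0.031)]
[np.float64(4.56), np.float64(-3.09), np.float64(-0.18), np.float64(0.03)]
[np.float64(4.13), np.float64(-3.57), np.float64(-0.18), np.float64(0.03)]
[np.float64(3.65), np.float64(-4.01), np.float64(-0.18), np.float64(0.03)]
[np.float64(3.14), np.float64(-4.38), np.float64(-0.18), np.float64(0.031)]
[np.float64(2.58), np.float64(-4.68), np.float64(-0.18), np.float64(0.03)]
[np.float64(1.99), np.float64(-4.92), np.float64(-0.18), np.float64(0.03)]
[np.float64(1.39), np.float64(-5.08), np.float64(-0.18), np.float64(0.031)]
[np.float64(0.77), np.float64(-5.17), np.float64(-0.18), np.float64(0.03)]
[np.float64(0.16), np.float64(-5.19), np.float64(-0.18), np.float64(0.03)]
[np.float64(-0.45), np.float64(-5.13), np.float64(-0.18), np.float64(0.03)]
[np.float64(-1.04), np.float64(-5.01), np.float64(-0.18), np.float64(0.031)]
[np.float64(-1.62), np.float64(-4.81), np.float64(-0.18), np.float64(0.03)]
[np.float64(-2.15), np.float64(-4.55), np.float64(-0.18), np.float64(0.03)]
[np.float64(-2.65), np.float64(-4.23), np.float64(-0.18), np.float64(0.031)]
[np.float64(-3.12), np.float64(-3.86), np.float64(-0.18), np.float64(0.03)]
[np.float64(-3.51), np.float64(-3.44), np.float64(-0.18), np.float64(0.03)]
end [0.4908567  0.26830509 0.29995599] -15.993876508712301
```

Emit:
arm_command(
  deltas=[
    {"dx": 5.6, "dy": -0.75, "dz": -0.3, "wz": 0.03, "hand": -1},
    {"dx": 5.45, "dy": -1.35, "dz": -0.2, "wz": 0.03, "hand": -1},
    {"dx": 5.2, "dy": -1.95, "dz": -0.2, "wz": 0.03, "hand": -1},
    {"dx": 4.9, "dy": -2.55, "dz": -0.2, "wz": 0.03, "hand": -1},
    {"dx": 4.55, "dy": -3.1, "dz": -0.2, "wz": 0.03, "hand": -1},
  ],
)

```text
schema error: expected keys hand, dx, dy, dz, wx, wy, wz
```

```bash
python3 -c "
from h import *
st()"
```

```text
0.15 p [ 0.2085 -0.6152  0.2631] psi 18.73 zax [-0.     0.001 -1.   ] q [67.5 30.8 -0.3 88.2  0.1 61.2 -4.1] F [-0.19 -0.17  0.8 ] M [0.039 0.005 0.05 ] g 0.0881
```

Emit:
arm_command(
  deltas=[
    {"hand": -1, "dx": 5.6, "dy": -0.75, "dz": -0.3, "wx": 0, "wy": 0, "wz": 0.03},
    {"hand": -1, "dx": 5.45, "dy": -1.35, "dz": -0.2, "wx": 0, "wy": 0, "wz": 0.03},
    {"hand": -1, "dx": 5.2, "dy": -1.95, "dz": -0.2, "wx": 0, "wy": 0, "wz": 0.03},
    {"hand": -1, "dx": 4.9, "dy": -2.55, "dz": -0.2, "wx": 0, "wy": 0, "wz": 0.03},
    {"hand": -1, "dx": 4.55, "dy": -3.1, "dz": -0.2, "wx": 0, "wy": 0, "wz": 0.03},
  ],
)

```text
time_s: 0.78
ee_pos: [0.4336, -0.4518, 0.2745]
eef_rot: [[0.985, 0.175, -0.0], [0.175, -0.985, 0.0], [-0.0, -0.0, -1.0]]
contact_force: [0.0, -0.2, 0.1]
grip_width: 0.0878
```

```bash
python3 -c "
from h import *
st()"
```

```text
0.775 p [ 0.4336 -0.4518  0.2745] psi 10.08 zax [-0.  0. -1.] q [ 43.3  27.8  -1.7  91.3   0.9  60.9 -38.6] F [ 0.03 -0.19  0.13] M [-0.    -0.015 -0.017] g 0.0878
```

Emit:
arm_command(
  deltas=[
    {"hand": -1, "dx": 4.1, "dy": -3.6, "dz": -0.2, "wx": 0, "wy": 0, "wz": 0.03},
    {"hand": -1, "dx": 3.65, "dy": -4.0, "dz": -0.2, "wx": 0, "wy": 0, "wz": 0.03},
    {"hand": -1, "dx": 3.15, "dy": -4.4, "dz": -0.2, "wx": 0, "wy": 0, "wz": 0.03},
    {"hand": -1, "dx": 2.6, "dy": -4.7, "dz": -0.2, "wx": 0, "wy": 0, "wz": 0.03},
    {"hand": -1, "dx": 2.0, "dy": -4.9, "dz": -0.2, "wx": 0, "wy": 0, "wz": 0.03},
  ],
)

```text
time_s: 1.4
ee_pos: [0.5623, -0.2173, 0.2845]
eef_rot: [[1.0, 0.026, -0.0], [0.026, -1.0, 0.0], [-0.0, -0.0, -1.0]]
contact_force: [0.3, 0.9, 1.1]
grip_width: 0.0883
```

Emit:
arm_command(
  deltas=[
    {"hand": -1, "dx": 1.4, "dy": -5.1, "dz": -0.2, "wx": 0, "wy": 0, "wz": 0.03},
    {"hand": -1, "dx": 0.8, "dy": -5.15, "dz": -0.2, "wx": 0, "wy": 0, "wz": 0.03},
    {"hand": -1, "dx": 0.15, "dy": -5.2, "dz": -0.2, "wx": 0, "wy": 0, "wz": 0.03},
    {"hand": -1, "dx": -0.45, "dy": -5.1, "dz": -0.2, "wx": 0, "wy": 0, "wz": 0.03},
    {"hand": -1, "dx": -1.0, "dy": -5.0, "dz": -0.2, "wx": 0, "wy": 0, "wz": 0.03},
  ],
)

```text
time_s: 2.02
ee_pos: [0.5789, 0.0393, 0.2945]
eef_rot: [[0.992, -0.124, -0.0], [-0.124, -0.992, -0.0], [-0.0, 0.0, -1.0]]
contact_force: [0.6, 0.4, 0.9]
grip_width: 0.0881
```

Run:
```python
from h import *
st();T=(.4908,.2683)
p=r.state()["ee_pos"];print(np.hypot(p[0],p[1]),np.degrees(np.arctan2(p[1],p[0])))
R=np.array(r.state()["eef_rot"]);psi=np.degrees(np.arctan2(R[1,0],R[0,0]))
plan(arc(np.hypot(p[0],p[1]),np.degrees(np.arctan2(p[1],p[0])),p[2],psi,np.hypot(*T),28.66,.30,-16,5))
```

```text
2.025 p [0.5789 0.0393 0.2945] psi -7.11 zax [-0. -0. -1.] q [  -3.    22.3   -7.    96.9    3.    61.  -108. ] F [0.55 0.44 0.92] M [ 0.088 -0.001 -0.014] g 0.0881
0.5802575157614537 3.8812734135928837
[np.float64(-1.57), np.float64(-4.76), np.float64(-0.11), np.float64(0.031)]
[np.float64(-2.11), np.float64(-4.52), np.float64(-0.11), np.float64(0.031)]
[np.float64(-2.6), np.float64(-4.2), np.float64(-0.11), np.float64(0.031)]
[np.float64(-3.06), np.float64(-3.84), np.float64(-0.11), np.float64(0.031)]
[np.float64(-3.46), np.float64(-3.43), np.float64(-0.11), np.float64(0.031)]
end [0.49085605 0.26828871 0.30002499] -15.988494080735387
```

Emit:
arm_command(
  deltas=[
    {"hand": -1, "dx": -1.55, "dy": -4.75, "dz": -0.1, "wx": 0, "wy": 0, "wz": 0.03},
    {"hand": -1, "dx": -2.1, "dy": -4.5, "dz": -0.1, "wx": 0, "wy": 0, "wz": 0.03},
    {"hand": -1, "dx": -2.6, "dy": -4.2, "dz": -0.1, "wx": 0, "wy": 0, "wz": 0.03},
    {"hand": -1, "dx": -3.05, "dy": -3.85, "dz": -0.1, "wx": 0, "wy": 0, "wz": 0.03},
    {"hand": -1, "dx": -3.45, "dy": -3.45, "dz": -0.1, "wx": 0, "wy": 0, "wz": 0.03},
  ],
)

```text
time_s: 2.65
ee_pos: [0.4901, 0.2676, 0.2995]
eef_rot: [[0.963, -0.271, -0.0], [-0.271, -0.963, -0.0], [-0.0, 0.0, -1.0]]
contact_force: [-0.0, 0.6, -0.3]
grip_width: 0.0882
```

Run:
```python
from h import *
st()
im=r.read_camera("side");cv2.imwrite("pics/s1.png",cv2.resize(im[130:380,180:420,::-1],None,fx=2.4,fy=2.4,interpolation=2))
print(proj("side",[.4908,.2683,.204]))
plan([(.4908,.2683,.26,-16),(.4908,.2683,.22,-16),(.4908,.2683,.185,-16)])
```

```text
2.65 p [0.4901 0.2676 0.2995] psi -15.7 zax [-0. -0. -1.] q [ -24.7   20.1  -10.9   99.6    4.3   60.7 -142.7] F [-0.01  0.58 -0.29] M [0.075 0.005 0.011] g 0.0882
[273.35977223 257.85479699]
[np.float64(0.68), np.float64(0.48), np.float64(3.98), np.float64(0.013)]
[np.float64(0.0), np.float64(-0.0), np.float64(4.0), np.float64(-0.0)]
[np.float64(0.0), np.float64(-0.0), np.float64(3.5), np.float64(-0.0)]
end [0.49077827 0.26830005 0.18498973] -16.011902799722023
```

View pics/s1.png

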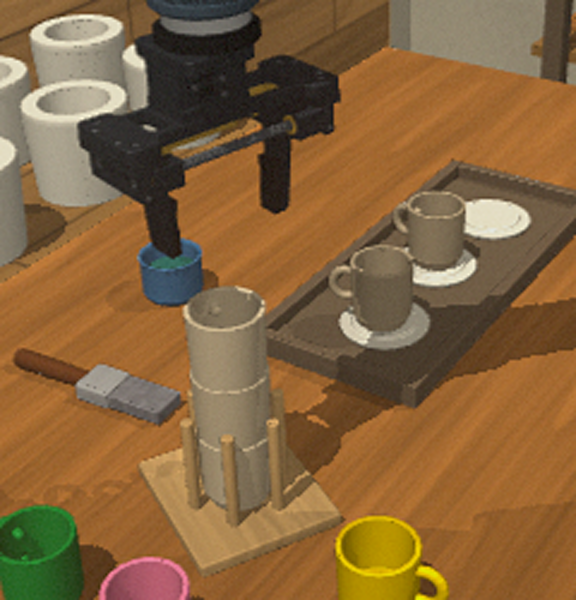

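Emit:
arm_command(
  deltas=[
    {"hand": -1, "dx": 0, "dy": 0, "dz": 0, "wx": 0, "wy": 0, "wz": 0},
  ],
)

```text
time_s: 2.82
ee_pos: [0.4899, 0.2677, 0.2996]
eef_rot: [[0.964, -0.266, -0.0], [-0.266, -0.964, 0.0], [-0.001, 0.0, -1.0]]
contact_force: [0.2, -0.9, 0.5]
grip_width: 0.0878
```

Run:
```python
from h import *
st()
plan([(.4908,.2683,.26,-16),(.4908,.2683,.22,-16),(.4908,.2683,.185,-16)])
```

```text
2.825 p [0.4899 0.2677 0.2996] psi -15.42 zax [-0.  0. -1.] q [ -24.6   20.1  -11.    99.6    4.3   60.7 -142.5] F [ 0.17 -0.92  0.49] M [-0.002  0.009  0.01 ] g 0.0878
[np.float64(0.07), np.float64(-0.08), np.float64(3.96), np.float64(0.01)]
[np.float64(0.0), np.float64(-0.0), np.float64(4.0), np.float64(0.0)]
[np.float64(0.0), np.float64(-0.0), np.float64(3.5), np.float64(0.0)]
end [0.49075919 0.26828326 0.18497908] -15.995718004797823
```

Transient settled. Descending.

Emit:
arm_command(
  deltas=[
    {"hand": -1, "dx": 0.07, "dy": -0.08, "dz": 3, "wx": 0, "wy": 0, "wz": 0},
    {"hand": -1, "dx": 0, "dy": 0, "dz": 3, "wx": 0, "wy": 0, "wz": 0},
    {"hand": -1, "dx": 0, "dy": 0, "dz": 1, "wx": 0, "wy": 0, "wz": 0},
  ],
)

```text
time_s: 3.2
ee_pos: [0.4918, 0.2646, 0.2279]
eef_rot: [[0.962, -0.272, -0.002], [-0.272, -0.962, -0.002], [-0.002, 0.003, -1.0]]
contact_force: [-0.1, -0.1, 0.1]
grip_width: 0.0879
```

Run:
```python
from h import *
st()
for n,b in(("side",(160,340,200,360)),("top",(190,310,180,310))):
    im=r.read_camera(n);cv2.imwrite(f"pics/{n}2.png",cv2.resize(im[b[0]:b[1],b[2]:b[3],::-1],None,fx=4,fy=4,interpolation=2)[:600])
```

```text
3.2 p [0.4918 0.2646 0.2279] psi -15.77 zax [-0.002 -0.002 -1.   ] q [ -24.8   24.8  -10.4  103.5    5.6   52.3 -143.5] F [-0.09 -0.08  0.07] M [ 0.034 -0.016 -0.014] g 0.0879
```

View pics/side2.png

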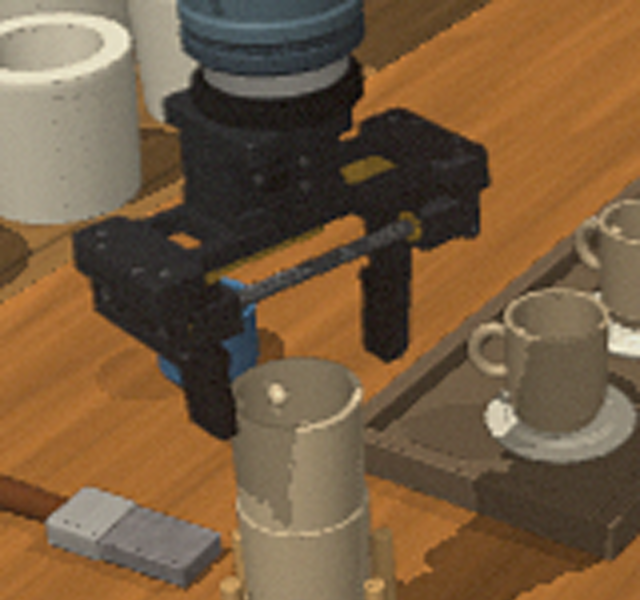

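View pics/top2.png

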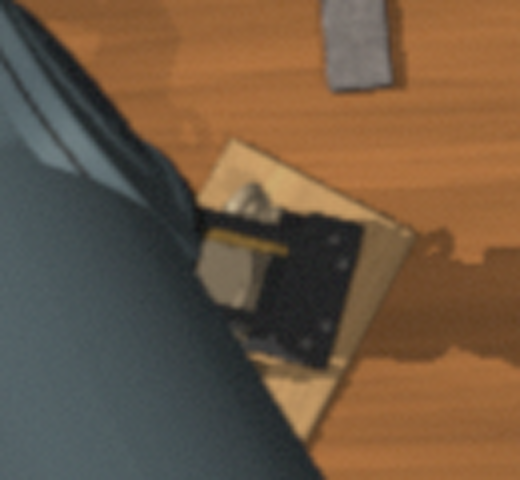

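Fingers straddle the cup: their tips are at about (215,435) and (385,355) in the crop and the cup rim centre is about (299,393), so it is centred. Descending slowly and settling.

Emit:
arm_command(
  deltas=[
    {"hand": -1, "dx": 0, "dy": 0, "dz": 1, "wx": 0, "wy": 0, "wz": 0},
    {"hand": -1, "dx": 0, "dy": 0, "dz": 1, "wx": 0, "wy": 0, "wz": 0},
    {"hand": -1, "dx": 0, "dy": 0, "dz": 1.5, "wx": 0, "wy": 0, "wz": 0},
    {"hand": -1, "dx": 0, "dy": 0, "dz": 1, "wx": 0, "wy": 0, "wz": 0},
    {"hand": -1, "dx": 0, "dy": 0, "dz": 0, "wx": 0, "wy": 0, "wz": 0},
  ],
)

```text
time_s: 3.92
ee_pos: [0.4913, 0.2664, 0.1836]
eef_rot: [[0.963, -0.27, -0.002], [-0.27, -0.963, -0.001], [-0.001, 0.001, -1.0]]
contact_force: [-0.4, 0.9, -1.5]
grip_width: 0.0881
```

Emit:
arm_command(
  deltas=[
    {"hand": -1, "dx": 0, "dy": 0, "dz": 0, "wx": 0, "wy": 0, "wz": 0},
  ],
)

```text
time_s: 4.05
ee_pos: [0.492, 0.2669, 0.1849]
eef_rot: [[0.963, -0.27, 0.0], [-0.27, -0.963, 0.0], [0.0, -0.0, -1.0]]
contact_force: [-0.6, 0.2, -0.5]
grip_width: 0.0884
```

Run:
```python
from h import *
st()
plan([(.4908,.2683,.185,-16)])
```

```text
4.05 p [0.492  0.2669 0.1849] psi -15.64 zax [ 0.  0. -1.] q [ -25.3   28.1  -10.1  105.3    6.5   47.1 -144.3] F [-0.62  0.16 -0.47] M [ 0.039  0.022 -0.024] g 0.0884
[np.float64(-0.16), np.float64(-0.1), np.float64(-0.01), np.float64(0.006)]
end [0.49075649 0.26831049 0.18499639] -15.988626496346392
```

Emit:
arm_command(
  deltas=[
    {"hand": -1, "dx": -0.15, "dy": -0.1, "dz": 0, "wx": 0, "wy": 0, "wz": 0},
    {"hand": -1, "dx": 0, "dy": 0, "dz": 0, "wx": 0, "wy": 0, "wz": 0},
    {"hand": -0.4, "dx": 0, "dy": 0, "dz": 0, "wx": 0, "wy": 0, "wz": 0},
    {"hand": -0.4, "dx": 0, "dy": 0, "dz": 0, "wx": 0, "wy": 0, "wz": 0},
  ],
  force=5,
)

```text
time_s: 4.55
ee_pos: [0.4908, 0.2681, 0.1848]
eef_rot: [[0.963, -0.27, 0.0], [-0.27, -0.963, 0.0], [0.0, -0.0, -1.0]]
contact_force: [0.7, 1.2, 1.3]
grip_width: 0.0702
```

Run:
```python
from h import *
st()
```

```text
4.55 p [0.4908 0.2681 0.1848] psi -15.66 zax [ 0.  0. -1.] q [ -25.5   28.1  -10.1  105.4    6.5   47.  -144.5] F [0.71 1.18 1.3 ] M [ 0.296 -0.106 -0.052] g 0.0702
```

Emit:
arm_command(
  deltas=[
    {"hand": -0.4, "dx": 0, "dy": -0.15, "dz": 0, "wx": 0, "wy": 0, "wz": 0},
    {"hand": -0.4, "dx": 0, "dy": 0, "dz": 0, "wx": 0, "wy": 0, "wz": 0},
    {"hand": -0.4, "dx": 0, "dy": 0, "dz": 0, "wx": 0, "wy": 0, "wz": 0},
  ],
)

```text
time_s: 4.92
ee_pos: [0.4912, 0.2696, 0.1848]
eef_rot: [[0.963, -0.27, 0.0], [-0.27, -0.963, 0.0], [0.0, -0.0, -1.0]]
contact_force: [0.4, -0.1, 0.8]
grip_width: 0.0661
```

Run:
```python
from h import *
st()
```

```text
4.925 p [0.4912 0.2696 0.1848] psi -15.65 zax [ 0.  0. -1.] q [ -25.6   28.2  -10.1  105.3    6.5   47.1 -144.6] F [ 0.36 -0.08  0.85] M [ 0.087 -0.038 -0.014] g 0.0661
```

Emit:
arm_command(
  deltas=[
    {"hand": 1, "dx": 0, "dy": 0, "dz": 0, "wx": 0, "wy": 0, "wz": 0},
    {"hand": 1, "dx": 0, "dy": 0, "dz": 0, "wx": 0, "wy": 0, "wz": 0},
    {"hand": 1, "dx": 0, "dy": 0, "dz": 0, "wx": 0, "wy": 0, "wz": 0},
  ],
  force=30,
)

```text
time_s: 5.3
ee_pos: [0.4912, 0.2696, 0.1848]
eef_rot: [[0.963, -0.27, 0.0], [-0.27, -0.963, 0.0], [0.0, -0.0, -1.0]]
contact_force: [0.6, 0.3, 1.2]
grip_width: 0.0653
```

Run:
```python
from h import *
st()
im=r.read_camera("side");cv2.imwrite("pics/s3.png",cv2.resize(im[160:360,200:360,::-1],None,fx=3,fy=3,interpolation=2))
```

```text
5.3 p [0.4912 0.2696 0.1848] psi -15.65 zax [ 0.  0. -1.] q [ -25.6   28.2  -10.1  105.3    6.5   47.1 -144.6] F [0.6  0.31 1.22] M [ 0.061 -0.068  0.02 ] g 0.0653
```

View pics/s3.png

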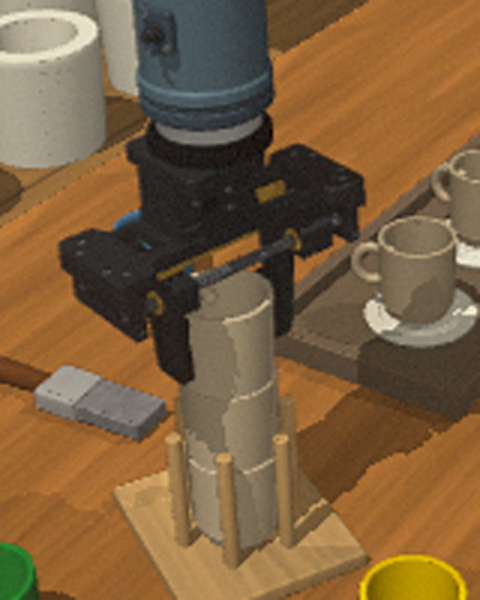

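The cup is firmly gripped and centred, with no residual load. Turning counter-clockwise without lifting, to take up the middle cup's swing.

Emit:
arm_command(
  deltas=[
    {"hand": 1, "dx": 0, "dy": 0, "dz": 0, "wx": 0, "wy": 0, "wz": -0.08},
    {"hand": 1, "dx": 0, "dy": 0, "dz": 0, "wx": 0, "wy": 0, "wz": -0.1},
    {"hand": 1, "dx": 0, "dy": 0, "dz": 0, "wx": 0, "wy": 0, "wz": -0.1},
    {"hand": 1, "dx": 0, "dy": 0, "dz": 0, "wx": 0, "wy": 0, "wz": -0.1},
  ],
)

```text
time_s: 5.85
ee_pos: [0.4914, 0.2682, 0.1848]
eef_rot: [[0.994, 0.108, -0.0], [0.108, -0.994, -0.002], [-0.0, 0.002, -1.0]]
contact_force: [0.1, -3.4, 2.9]
grip_width: 0.0657
```

Run:
```python
from h import *
st()
```

```text
5.85 p [0.4914 0.2682 0.1848] psi 6.19 zax [-0.    -0.002 -1.   ] q [ -21.6   28.6  -15.3  105.     9.9   47.7 -125.6] F [ 0.07 -3.44  2.86] M [-0.79  -0.065 -0.365] g 0.0657
```

Emit:
arm_command(
  deltas=[
    {"hand": 1, "dx": 0, "dy": 0, "dz": 0, "wx": 0, "wy": 0, "wz": -0.1},
    {"hand": 1, "dx": 0, "dy": 0, "dz": 0, "wx": 0, "wy": 0, "wz": -0.1},
  ],
)

```text
time_s: 6.1
ee_pos: [0.4916, 0.2679, 0.1847]
eef_rot: [[0.953, 0.303, -0.0], [0.303, -0.953, -0.002], [-0.001, 0.002, -1.0]]
contact_force: [-0.0, -3.6, 3.4]
grip_width: 0.0654
```

Run:
```python
from h import *
st()
```

```text
6.1 p [0.4916 0.2679 0.1847] psi 17.63 zax [-0.    -0.002 -1.   ] q [ -19.5   29.   -17.9  104.9   11.7   48.  -115.6] F [-0.   -3.57  3.4 ] M [-0.804 -0.137 -0.376] g 0.0654
```

Emit:
arm_command(
  deltas=[
    {"hand": 1, "dx": 0, "dy": 0, "dz": 0, "wx": 0, "wy": 0, "wz": -0.1},
    {"hand": 1, "dx": 0, "dy": 0, "dz": 0, "wx": 0, "wy": 0, "wz": -0.1},
  ],
)

```text
time_s: 6.35
ee_pos: [0.4917, 0.2677, 0.1848]
eef_rot: [[0.874, 0.486, 0.0], [0.486, -0.874, -0.002], [-0.001, 0.002, -1.0]]
contact_force: [-0.4, -4.1, 3.8]
grip_width: 0.0656
```

Run:
```python
from h import *
st()
```

```text
6.35 p [0.4917 0.2677 0.1848] psi 29.08 zax [ 0.    -0.002 -1.   ] q [ -17.5   29.3  -20.6  104.8   13.5   48.4 -105.6] F [-0.36 -4.09  3.79] M [-0.883 -0.185 -0.382] g 0.0656
```

Torque has plateaued at about 0.38 Nm, so the top cup is sliding inside the rim. Now turning with a slow rise.

Emit:
arm_command(
  deltas=[
    {"hand": 1, "dx": 0, "dy": 0, "dz": 0, "wx": 0, "wy": 0, "wz": -0.18},
    {"hand": 1, "dx": 0, "dy": 0, "dz": -0.06, "wx": 0, "wy": 0, "wz": -0.18},
    {"hand": 1, "dx": 0, "dy": 0, "dz": -0.06, "wx": 0, "wy": 0, "wz": -0.18},
    {"hand": 1, "dx": 0, "dy": 0, "dz": -0.06, "wx": 0, "wy": 0, "wz": -0.18},
    {"hand": 1, "dx": 0, "dy": 0, "dz": -0.06, "wx": 0, "wy": 0, "wz": -0.18},
  ],
)

```text
time_s: 6.98
ee_pos: [0.4919, 0.2674, 0.1864]
eef_rot: [[0.16, 0.987, 0.0], [0.987, -0.16, -0.003], [-0.003, 0.001, -1.0]]
contact_force: [3.1, -3.0, -3.3]
grip_width: 0.0654
```

Run:
```python
from h import *
st()
im=r.read_camera("side");cv2.imwrite("pics/s4.png",cv2.resize(im[160:360,200:360,::-1],None,fx=3,fy=3,interpolation=2))
```

```text
6.975 p [0.4919 0.2674 0.1864] psi 80.82 zax [ 0.    -0.003 -1.   ] q [ -8.5  31.5 -32.8 104.2  21.6  50.7 -60.6] F [ 3.1  -3.04 -3.32] M [-0.669 -0.832 -0.173] g 0.0654
```

View pics/s4.png

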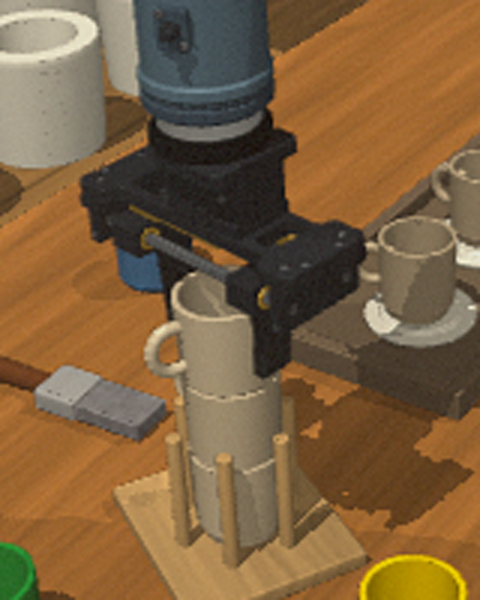

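The top cup has turned (its handle now points left in the view) while both lower seams stay put. Continuing.

Emit:
arm_command(
  deltas=[
    {"hand": 1, "dx": 0, "dy": 0, "dz": -0.05, "wx": 0, "wy": 0, "wz": -0.18},
    {"hand": 1, "dx": 0, "dy": 0, "dz": -0.06, "wx": 0, "wy": 0, "wz": -0.18},
    {"hand": 1, "dx": 0, "dy": 0, "dz": -0.06, "wx": 0, "wy": 0, "wz": -0.18},
    {"hand": 1, "dx": 0, "dy": 0, "dz": -0.06, "wx": 0, "wy": 0, "wz": -0.18},
    {"hand": 1, "dx": 0, "dy": 0, "dz": -0.06, "wx": 0, "wy": 0, "wz": -0.18},
  ],
)

```text
time_s: 7.65
ee_pos: [0.4918, 0.2679, 0.1894]
eef_rot: [[-0.672, 0.74, 0.0], [0.74, 0.672, -0.002], [-0.002, -0.001, -1.0]]
contact_force: [3.2, -2.7, -3.0]
grip_width: 0.0659
```

Run:
```python
from h import *
st()
im=r.read_camera("side");cv2.imwrite("pics/s5.png",cv2.resize(im[160:360,200:360,::-1],None,fx=3,fy=3,interpolation=2))
```

```text
7.65 p [0.4918 0.2679 0.1894] psi 132.25 zax [ 0.    -0.002 -1.   ] q [ -0.2  34.9 -44.8 103.6  29.9  54.2 -15.8] F [ 3.19 -2.72 -2.96] M [-0.567 -0.918 -0.179] g 0.0659
```

View pics/s5.png

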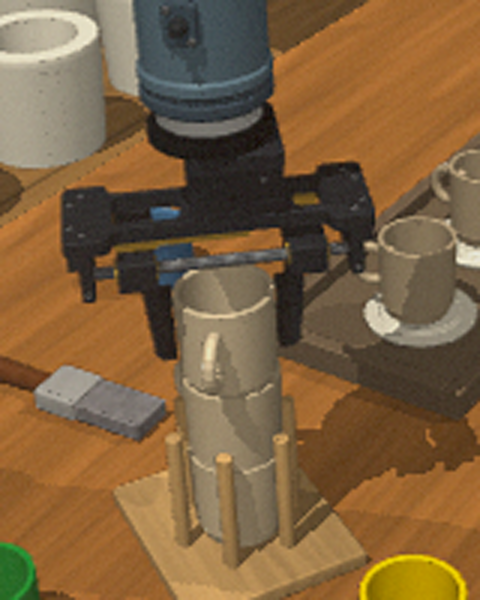

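Emit:
arm_command(
  deltas=[
    {"hand": 1, "dx": 0, "dy": 0, "dz": -0.06, "wx": 0, "wy": 0, "wz": -0.18},
    {"hand": 1, "dx": 0, "dy": 0, "dz": -0.065, "wx": 0, "wy": 0, "wz": -0.185},
    {"hand": 1, "dx": 0, "dy": 0, "dz": -0.065, "wx": 0, "wy": 0, "wz": -0.185},
    {"hand": 1, "dx": 0, "dy": 0, "dz": -0.065, "wx": 0, "wy": 0, "wz": -0.185},
    {"hand": 1, "dx": 0, "dy": 0, "dz": -0.065, "wx": 0, "wy": 0, "wz": -0.185},
  ],
)

```text
time_s: 8.32
ee_pos: [0.4912, 0.2688, 0.1927]
eef_rot: [[-0.996, -0.085, -0.0], [-0.085, 0.996, -0.001], [0.001, -0.001, -1.0]]
contact_force: [1.9, -1.6, -2.7]
grip_width: 0.0654
```

Run:
```python
from h import *
st()
im=r.read_camera("side");cv2.imwrite("pics/s6.png",cv2.resize(im[160:360,200:360,::-1],None,fx=3,fy=3,interpolation=2))
```

```text
8.325 p [0.4912 0.2688 0.1927] psi -175.12 zax [-0.    -0.001 -1.   ] q [  7.1  39.7 -56.7 103.1  38.6  59.   30.1] F [ 1.87 -1.62 -2.71] M [-0.215 -0.573 -0.152] g 0.0654
```

View pics/s6.png

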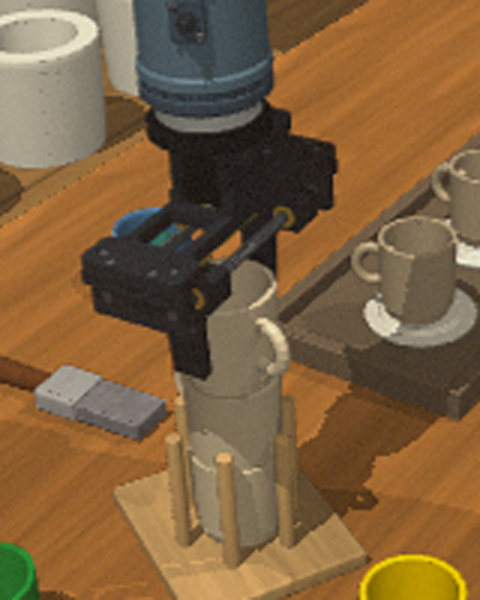

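Emit:
arm_command(
  deltas=[
    {"hand": 1, "dx": 0, "dy": 0, "dz": -0.065, "wx": 0, "wy": 0, "wz": -0.185},
    {"hand": 1, "dx": 0, "dy": 0, "dz": -0.07, "wx": 0, "wy": 0, "wz": -0.185},
    {"hand": 1, "dx": 0, "dy": 0, "dz": -0.07, "wx": 0, "wy": 0, "wz": -0.185},
    {"hand": 1, "dx": 0, "dy": 0, "dz": -0.07, "wx": 0, "wy": 0, "wz": -0.185},
    {"hand": 1, "dx": 0, "dy": 0, "dz": -0.07, "wx": 0, "wy": 0, "wz": -0.1},
  ],
)

```text
time_s: 9.0
ee_pos: [0.4903, 0.2696, 0.1961]
eef_rot: [[-0.603, -0.797, -0.002], [-0.797, 0.603, -0.0], [0.001, 0.002, -1.0]]
contact_force: [0.1, -0.3, -2.8]
grip_width: 0.0652
```

Run:
```python
from h import *
st()
im=r.read_camera("side");cv2.imwrite("pics/s7.png",cv2.resize(im[160:360,200:360,::-1],None,fx=3,fy=3,interpolation=2))
```

```text
9.0 p [0.4903 0.2696 0.1961] psi -127.12 zax [-0.002 -0.    -1.   ] q [ 12.1  45.2 -66.6 102.7  46.   64.6  72.5] F [ 0.1  -0.25 -2.83] M [ 0.154 -0.121  0.02 ] g 0.0652
```

View pics/s7.png

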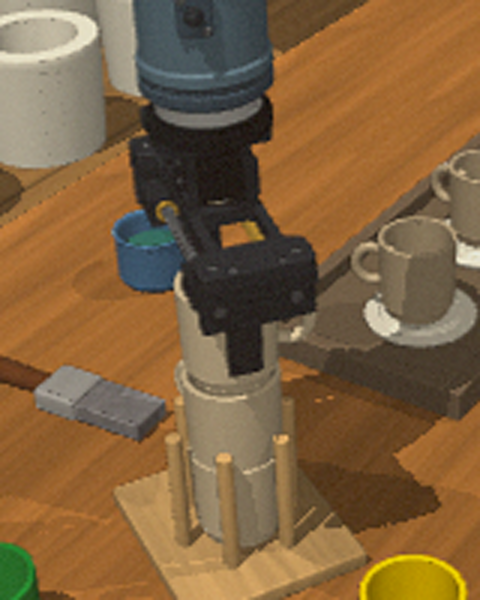

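Moment is zero and the vertical load is just the cup's weight, so it is clear. Lifting straight, gently.

Emit:
arm_command(
  deltas=[
    {"hand": 1, "dx": 0, "dy": 0, "dz": -0.15, "wx": 0, "wy": 0, "wz": 0},
    {"hand": 1, "dx": 0, "dy": 0, "dz": -0.3, "wx": 0, "wy": 0, "wz": 0},
    {"hand": 1, "dx": 0, "dy": 0, "dz": -0.5, "wx": 0, "wy": 0, "wz": 0},
    {"hand": 1, "dx": 0, "dy": 0, "dz": -1.0, "wx": 0, "wy": 0, "wz": 0},
    {"hand": 1, "dx": 0, "dy": 0, "dz": -1.0, "wx": 0, "wy": 0, "wz": 0},
  ],
)

```text
time_s: 9.68
ee_pos: [0.4911, 0.2697, 0.2271]
eef_rot: [[-0.602, -0.799, 0.0], [-0.799, 0.602, 0.0], [-0.0, -0.0, -1.0]]
contact_force: [0.7, -0.1, -1.9]
grip_width: 0.0657
```

Run:
```python
from h import *
st()
im=r.read_camera("side");cv2.imwrite("pics/s8.png",cv2.resize(im[120:360,180:380,::-1],None,fx=2.5,fy=2.5,interpolation=2))
```

```text
9.675 p [0.4911 0.2697 0.2271] psi -127.01 zax [ 0.  0. -1.] q [ 13.   42.8 -68.  101.3  43.3  66.8  74.5] F [ 0.71 -0.12 -1.92] M [ 0.127 -0.116 -0.005] g 0.0657
```

View pics/s8.png

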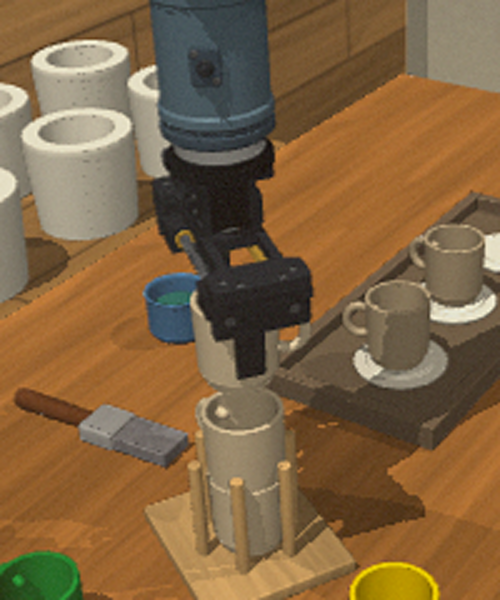

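Cup is off, and the middle and bottom cups remain seated (middle rim at (243,408) in the crop). Planning the transfer.

Run:
```python
from h import *
st()
n=18;t=np.arange(1,n+1)/n
u=np.clip((1-np.cos(np.pi*t))/2*0.6+t*0.4,0,1)
T=(.5237,-.2815)
a=np.radians(28.77+(np.degrees(np.arctan2(T[1],T[0]))-28.77)*u);rr=.5603+(np.hypot(*T)-.5603)*u
z=.227+.033*np.clip(t*3,0,1)
psi=-127-98*u
plan(np.c_[rr*np.cos(a),rr*np.sin(a),z,psi])
```

```text
9.725 p [0.4916 0.2703 0.2284] psi -127.0 zax [ 0.002  0.001 -1.   ] q [ 13.   42.7 -68.  101.3  43.2  66.8  74.6] F [ 0.11  0.93 -1.53] M [ 0.165 -0.132 -0.009] g 0.0655
[np.float64(0.62), np.float64(-1.4), np.float64(-0.41), np.float64(0.046)]
[np.float64(0.71), np.float64(-1.87), np.float64(-0.55), np.float64(0.061)]
[np.float64(0.83), np.float64(-2.35), np.float64(-0.55), np.float64(0.076)]
[np.float64(0.9), np.float64(-2.8), np.float64(-0.55), np.float64(0.089)]
[np.float64(0.92), np.float64(-3.21), np.float64(-0.55), np.float64(0.101)]
[np.float64(0.87), np.float64(-3.59), np.float64(-0.55), np.float64(0.112)]
[np.float64(0.77), np.float64(-3.89), np.float64(0.0), np.float64(0.119)]
[np.float64(0.6), np.float64(-4.11), np.float64(0.0), np.float64(0.124)]
[np.float64(0.41), np.float64(-4.25), np.float64(0.0), np.float64(0.127)]
[np.float64(0.19), np.float64(-4.29), np.float64(0.0), np.float64(0.127)]
[np.float64(-0.05), np.float64(-4.21), np.float64(0.0), np.float64(0.125)]
[np.float64(-0.26), np.float64(-4.04), np.float64(0.0), np.float64(0.119)]
[np.float64(-0.44), np.float64(-3.78), np.float64(0.0), np.float64(0.111)]
[np.float64(-0.57), np.float64(-3.42), np.float64(0.0), np.float64(0.101)]
[np.float64(-0.64), np.float64(-3.0), np.float64(0.0), np.float64(0.09)]
[np.float64(-0.65), np.float64(-2.54), np.float64(0.0), np.float64(0.075)]
[np.float64(-0.6), np.float64(-2.02), np.float64(0.0), np.float64(0.062)]
[np.float64(-0.5), np.float64(-1.51), np.float64(0.0), np.float64(0.045)]
end [ 0.52369862 -0.28151109  0.26001825] -224.9807006006219
```

Emit:
arm_command(
  deltas=[
    {"hand": 1, "dx": 0.6, "dy": -1.4, "dz": -0.4, "wx": 0, "wy": 0, "wz": 0.045},
    {"hand": 1, "dx": 0.7, "dy": -1.9, "dz": -0.55, "wx": 0, "wy": 0, "wz": 0.06},
    {"hand": 1, "dx": 0.8, "dy": -2.35, "dz": -0.55, "wx": 0, "wy": 0, "wz": 0.075},
    {"hand": 1, "dx": 0.9, "dy": -2.8, "dz": -0.55, "wx": 0, "wy": 0, "wz": 0.09},
    {"hand": 1, "dx": 0.9, "dy": -3.2, "dz": -0.55, "wx": 0, "wy": 0, "wz": 0.1},
  ],
)

```text
time_s: 10.35
ee_pos: [0.5463, 0.1569, 0.2523]
eef_rot: [[-0.853, -0.521, -0.0], [-0.521, 0.853, -0.0], [0.0, -0.0, -1.0]]
contact_force: [-0.3, -0.1, -2.2]
grip_width: 0.0655
```

```bash
python3 -c "
from h import *
st()"
```

```text
10.35 p [0.5463 0.1569 0.2523] psi -148.58 zax [-0. -0. -1.] q [ 24.2  39.5 -65.2  98.9  38.7  67.5  69.5] F [-0.28 -0.13 -2.23] M [ 0.051 -0.149  0.019] g 0.0655
```

Emit:
arm_command(
  deltas=[
    {"hand": 1, "dx": 0.9, "dy": -3.6, "dz": -0.55, "wx": 0, "wy": 0, "wz": 0.11},
    {"hand": 1, "dx": 0.8, "dy": -3.9, "dz": 0, "wx": 0, "wy": 0, "wz": 0.12},
    {"hand": 1, "dx": 0.6, "dy": -4.1, "dz": 0, "wx": 0, "wy": 0, "wz": 0.125},
    {"hand": 1, "dx": 0.4, "dy": -4.25, "dz": 0, "wx": 0, "wy": 0, "wz": 0.125},
    {"hand": 1, "dx": 0.2, "dy": -4.3, "dz": 0, "wx": 0, "wy": 0, "wz": 0.125},
  ],
)

```text
time_s: 10.98
ee_pos: [0.5795, -0.0442, 0.2577]
eef_rot: [[-0.998, 0.058, -0.0], [0.058, 0.998, -0.0], [0.0, -0.0, -1.0]]
contact_force: [0.5, 0.2, -1.8]
grip_width: 0.0652
```

```bash
python3 -c "
from h import *
st()"
```

```text
10.975 p [ 0.5795 -0.0442  0.2577] psi 176.66 zax [-0. -0. -1.] q [ 40.2  36.5 -57.9  96.9  33.6  65.8  59.5] F [ 0.54  0.16 -1.79] M [ 0.047 -0.154 -0.016] g 0.0652
```

Emit:
arm_command(
  deltas=[
    {"hand": 1, "dx": -0.05, "dy": -4.2, "dz": 0, "wx": 0, "wy": 0, "wz": 0.125},
    {"hand": 1, "dx": -0.25, "dy": -4.05, "dz": 0, "wx": 0, "wy": 0, "wz": 0.12},
    {"hand": 1, "dx": -0.45, "dy": -3.8, "dz": 0, "wx": 0, "wy": 0, "wz": 0.11},
    {"hand": 1, "dx": -0.55, "dy": -3.4, "dz": 0, "wx": 0, "wy": 0, "wz": 0.1},
    {"hand": 1, "dx": -0.65, "dy": -3.0, "dz": 0, "wx": 0, "wy": 0, "wz": 0.09},
  ],
)

```text
time_s: 11.6
ee_pos: [0.5483, -0.2266, 0.2576]
eef_rot: [[-0.824, 0.567, -0.0], [0.567, 0.824, -0.0], [0.0, -0.001, -1.0]]
contact_force: [0.7, 0.4, -2.6]
grip_width: 0.0652
```

Emit:
arm_command(
  deltas=[
    {"hand": 1, "dx": -0.65, "dy": -2.5, "dz": 0, "wx": 0, "wy": 0, "wz": 0.075},
    {"hand": 1, "dx": -0.6, "dy": -2.0, "dz": 0, "wx": 0, "wy": 0, "wz": 0.06},
    {"hand": 1, "dx": -0.5, "dy": -1.5, "dz": 0, "wx": 0, "wy": 0, "wz": 0.045},
    {"hand": 1, "dx": 0, "dy": 0, "dz": 0, "wx": 0, "wy": 0, "wz": 0},
    {"hand": 1, "dx": 0, "dy": 0, "dz": 0, "wx": 0, "wy": 0, "wz": 0},
  ],
)

```text
time_s: 12.22
ee_pos: [0.5272, -0.2805, 0.2578]
eef_rot: [[-0.716, 0.698, 0.0], [0.698, 0.716, 0.001], [0.0, 0.001, -1.0]]
contact_force: [-0.8, -0.3, -1.8]
grip_width: 0.0652
```

Run:
```python
from h import *
st(); plan([(.5237,-.2815,.14,-225+360)])
im=r.read_camera("side");cv2.imwrite("pics/s9.png",cv2.resize(im[60:300,290:490,::-1],None,fx=2.5,fy=2.5,interpolation=2))
im=r.read_camera("top");cv2.imwrite("pics/t9.png",cv2.resize(im[195:315,400:540,::-1],None,fx=4,fy=4,interpolation=2))
```

```text
12.225 p [ 0.5272 -0.2805  0.2578] psi 135.73 zax [ 0.     0.001 -1.   ] q [ 57.3  34.  -47.9  94.8  27.5  63.7  47.5] F [-0.82 -0.34 -1.8 ] M [ 0.026 -0.119 -0.02 ] g 0.0652
[np.float64(0.19), np.float64(-0.31), np.float64(11.78), np.float64(0.013)]
end [ 0.52370053 -0.28143191  0.13995373] 134.98487583408232
```

View pics/s9.png

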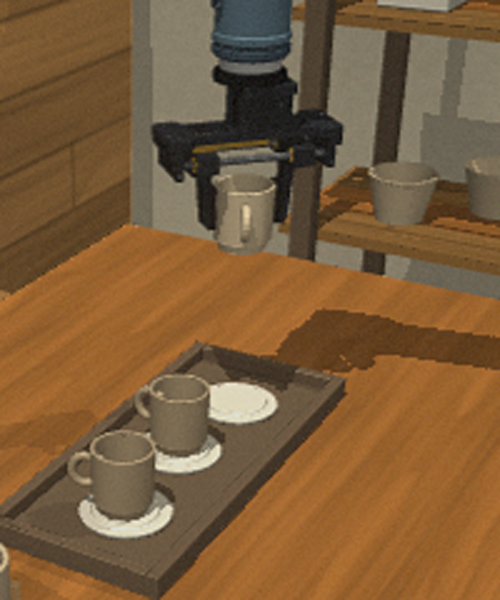

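View pics/t9.png

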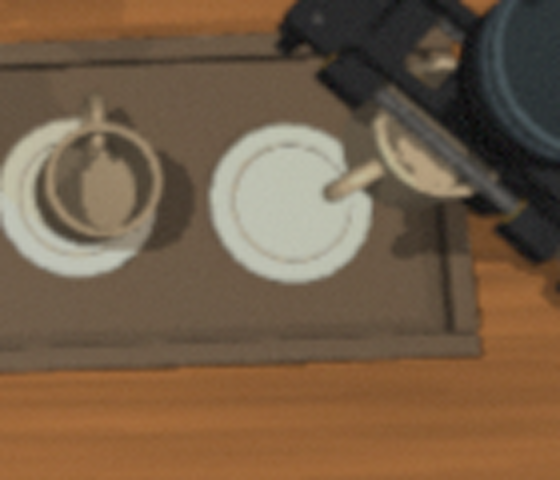

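Emit:
arm_command(
  deltas=[
    {"hand": 1, "dx": 0.2, "dy": -0.3, "dz": 2, "wx": 0, "wy": 0, "wz": 0.01},
    {"hand": 1, "dx": 0, "dy": 0, "dz": 4, "wx": 0, "wy": 0, "wz": 0},
    {"hand": 1, "dx": 0, "dy": 0, "dz": 4, "wx": 0, "wy": 0, "wz": 0},
    {"hand": 1, "dx": 0, "dy": 0, "dz": 2.5, "wx": 0, "wy": 0, "wz": 0},
    {"hand": 1, "dx": 0, "dy": 0, "dz": 1, "wx": 0, "wy": 0, "wz": 0},
  ],
)

```text
time_s: 12.95
ee_pos: [0.5229, -0.2815, 0.1213]
eef_rot: [[-0.709, 0.706, -0.002], [0.706, 0.709, 0.001], [0.002, -0.0, -1.0]]
contact_force: [0.4, -0.6, -2.1]
grip_width: 0.0654
```

Emit:
arm_command(
  deltas=[
    {"hand": 1, "dx": 0, "dy": 0, "dz": 1, "wx": 0, "wy": 0, "wz": 0},
    {"hand": 1, "dx": 0, "dy": 0, "dz": 0, "wx": 0, "wy": 0, "wz": 0},
    {"hand": 1, "dx": 0, "dy": 0, "dz": 0, "wx": 0, "wy": 0, "wz": 0},
    {"hand": 1, "dx": 0, "dy": 0, "dz": 0, "wx": 0, "wy": 0, "wz": 0},
  ],
)

```text
time_s: 13.45
ee_pos: [0.5236, -0.2828, 0.1134]
eef_rot: [[-0.707, 0.707, 0.001], [0.707, 0.707, -0.001], [-0.001, 0.0, -1.0]]
contact_force: [-0.1, 0.3, -3.1]
grip_width: 0.0661
```

Run:
```python
from h import *
st(); plan([(.5237,-.2815,.085,-225+360)])
im=r.read_camera("side");cv2.imwrite("pics/s10.png",cv2.resize(im[130:260,320:450,::-1],None,fx=4.5,fy=4.5,interpolation=2))
im=r.read_camera("top");cv2.imwrite("pics/t10.png",cv2.resize(im[195:315,400:540,::-1],None,fx=4.5,fy=4.5,interpolation=2))
z=r.state()["ee_pos"]
print("foot proj side",(proj("side",[z[0],z[1],z[2]-.051])-[320,130])*4.5,"setter",(proj("side",[.5237,-.2815,.019])-[320,130])*4.5, "rim",(proj("side",[z[0],z[1],z[2]+.019])-[320,130])*4.5)
```

```text
13.45 p [ 0.5236 -0.2828  0.1134] psi 135.03 zax [ 0.001 -0.001 -1.   ] q [ 53.   43.7 -41.  100.6  36.4  49.8  40.4] F [-0.11  0.31 -3.07] M [-0.02  -0.146  0.019] g 0.0661
[np.float64(0.09), np.float64(0.1), np.float64(2.84), np.float64(0.001)]
end [ 0.52368876 -0.28144496  0.08496769] 134.97244765454718
foot proj side [289.9935103  340.64886674] setter [285.7799493 400.9577258] rim [295.01327605 239.94536359]
```

View pics/s10.png

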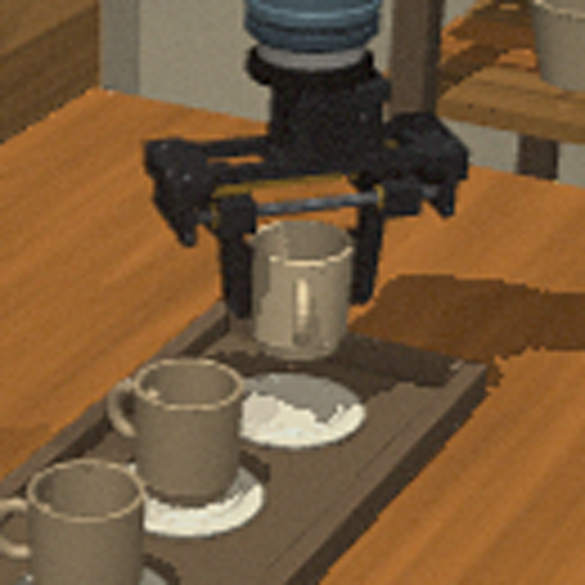

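View pics/t10.png

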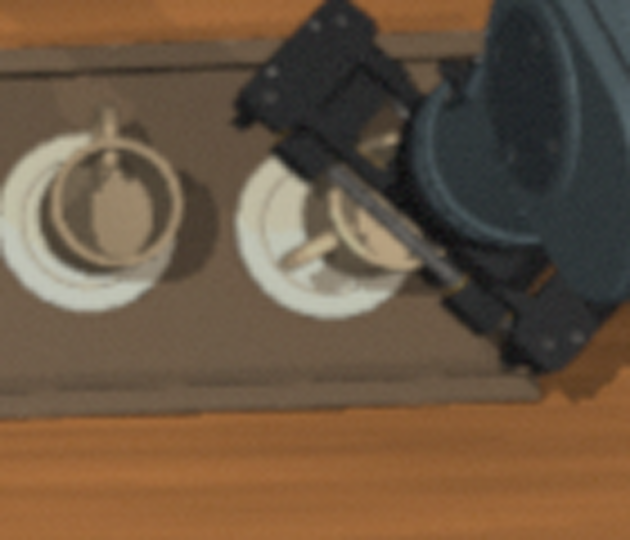

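Run:
```python
from h import *
im=cv2.imread("pics/side0.png");hsv=cv2.cvtColor(im,cv2.COLOR_BGR2HSV)
m=((hsv[:,:,1]<60)&(hsv[:,:,2]>150)).astype(np.uint8);m[:,:362]=0;m[:,415:]=0;m[:200]=0;m[245:]=0
ys,xs=np.nonzero(m);print(xs.min(),xs.max(),ys.min(),ys.max())
cs=max(cv2.findContours(m,0,1)[0],key=cv2.contourArea)[:,0]
print(cs[cs[:,0]==cs[:,0].max()], cs[cs[:,1]==cs[:,1].max()],cs[cs[:,1]==cs[:,1].min()])
g=cs[(cs[:,0]>376)];e=cv2.fitEllipse(g);print(e)
print("side flange",onz("side",e[0],.015))
X=np.array([.5237,-.2815,.015]);th=np.linspace(0,6.28,100)
P=np.array([proj("side",X+[.048*np.cos(t),.048*np.sin(t),0]) for t in th]);print("pred extents",P.min(0),P.max(0))
im2=im[195:250,340:420];cv2.imwrite("pics/z.png",cv2.resize(im2,None,fx=8,fy=8,interpolation=2))
```

```text
362 400 213 244
[[400 222]
 [400 221]
 [400 220]] [[378 228]
 [380 228]
 [381 228]
 [382 228]
 [383 228]
 [384 228]
 [385 228]
 [386 228]
 [387 228]
 [388 228]
 [389 228]
 [390 228]
 [391 228]] [[379 213]
 [387 213]
 [386 213]
 [385 213]
 [384 213]
 [383 213]
 [382 213]
 [381 213]
 [380 213]]
((384.1260070800781, 220.6152801513672), (15.072874069213867, 31.57741355895996), 92.3172836303711)
side flange [ 0.52119025 -0.28084743  0.015     ]
pred extents [366.85288932 212.55341211] [400.15707467 228.51927793]
```

View pics/z.png

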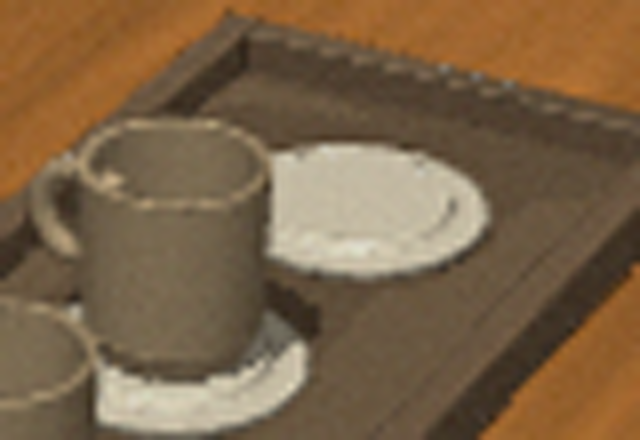

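The setter agrees in both views (side extents match to under 1 px). The cup sits about 1–3 mm off toward the right of the side view, so I'll compensate about half of that while lowering.

Emit:
arm_command(
  deltas=[
    {"hand": 1, "dx": 0.1, "dy": 0.25, "dz": 0.5, "wx": 0, "wy": 0, "wz": 0},
    {"hand": 1, "dx": 0, "dy": 0, "dz": 1, "wx": 0, "wy": 0, "wz": 0},
    {"hand": 1, "dx": 0, "dy": 0, "dz": 1, "wx": 0, "wy": 0, "wz": 0},
    {"hand": 1, "dx": 0, "dy": 0, "dz": 0.5, "wx": 0, "wy": 0, "wz": 0},
    {"hand": 1, "dx": 0, "dy": 0, "dz": 0.3, "wx": 0, "wy": 0, "wz": 0},
  ],
)

```text
time_s: 14.18
ee_pos: [0.5242, -0.28, 0.0791]
eef_rot: [[-0.708, 0.707, -0.0], [0.707, 0.708, 0.0], [0.001, -0.0, -1.0]]
contact_force: [0.1, 0.4, -1.9]
grip_width: 0.0654
```

Emit:
arm_command(
  deltas=[
    {"hand": 1, "dx": 0, "dy": 0, "dz": 0, "wx": 0, "wy": 0, "wz": 0},
    {"hand": 1, "dx": 0, "dy": 0, "dz": 0, "wx": 0, "wy": 0, "wz": 0},
    {"hand": 1, "dx": 0, "dy": 0, "dz": 0, "wx": 0, "wy": 0, "wz": 0},
  ],
)

```text
time_s: 14.55
ee_pos: [0.5244, -0.2802, 0.0799]
eef_rot: [[-0.708, 0.707, 0.0], [0.707, 0.708, -0.0], [-0.0, 0.0, -1.0]]
contact_force: [-0.4, 0.1, -1.9]
grip_width: 0.0655
```

Run:
```python
from h import *
st()
im=r.read_camera("side");cv2.imwrite("pics/s11.png",cv2.resize(im[150:250,330:440,::-1],None,fx=6,fy=6,interpolation=2))
z=r.state()["ee_pos"]
print("foot",(proj("side",[z[0],z[1],z[2]-.051])-[330,150])*6,"rim",(proj("side",[z[0],z[1],z[2]+.019])-[330,150])*6)
```

```text
14.55 p [ 0.5244 -0.2802  0.0799] psi 135.03 zax [ 0. -0. -1.] q [ 51.5  46.2 -39.1 101.2  38.7  46.8  38.5] F [-0.39  0.06 -1.91] M [-0.067 -0.119 -0.019] g 0.0655
foot [319.35603483 397.33347265] rim [325.79118521 266.13306478]
```

View pics/s11.png

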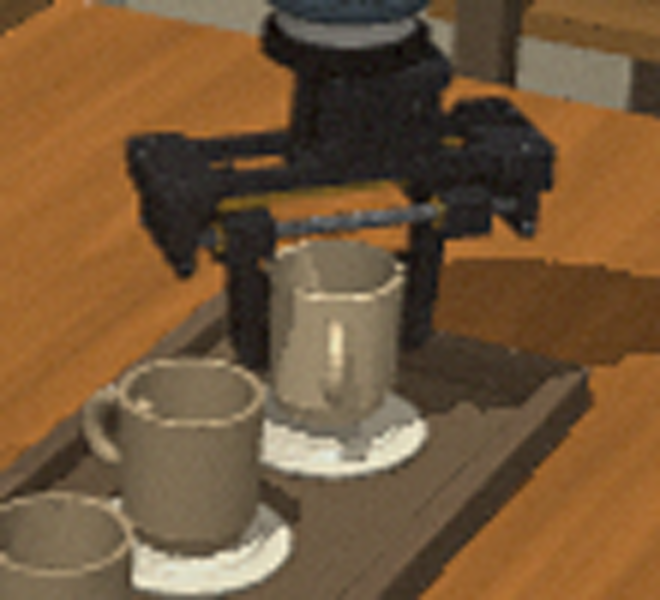

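Emit:
arm_command(
  deltas=[
    {"hand": 1, "dx": 0, "dy": 0.1, "dz": 0.3, "wx": 0, "wy": 0, "wz": 0},
    {"hand": 1, "dx": 0, "dy": 0, "dz": 0.3, "wx": 0, "wy": 0, "wz": 0},
    {"hand": 1, "dx": 0, "dy": 0, "dz": 0.15, "wx": 0, "wy": 0, "wz": 0},
    {"hand": 1, "dx": 0, "dy": 0, "dz": 0, "wx": 0, "wy": 0, "wz": 0},
  ],
)

```text
time_s: 15.1
ee_pos: [0.5249, -0.2794, 0.0719]
eef_rot: [[-0.708, 0.707, -0.0], [0.707, 0.708, 0.0], [0.0, -0.0, -1.0]]
contact_force: [0.4, 0.2, -2.8]
grip_width: 0.0656
```

Run:
```python
from h import *
st()
im=r.read_camera("side");cv2.imwrite("pics/s12.png",cv2.resize(im[150:250,330:440,::-1],None,fx=6,fy=6,interpolation=2))
```

```text
15.1 p [ 0.5249 -0.2794  0.0719] psi 135.04 zax [-0.  0. -1.] q [ 51.1  46.9 -38.7 101.2  39.2  46.2  38. ] F [ 0.39  0.15 -2.76] M [-0.014 -0.148 -0.003] g 0.0656
```

View pics/s12.png

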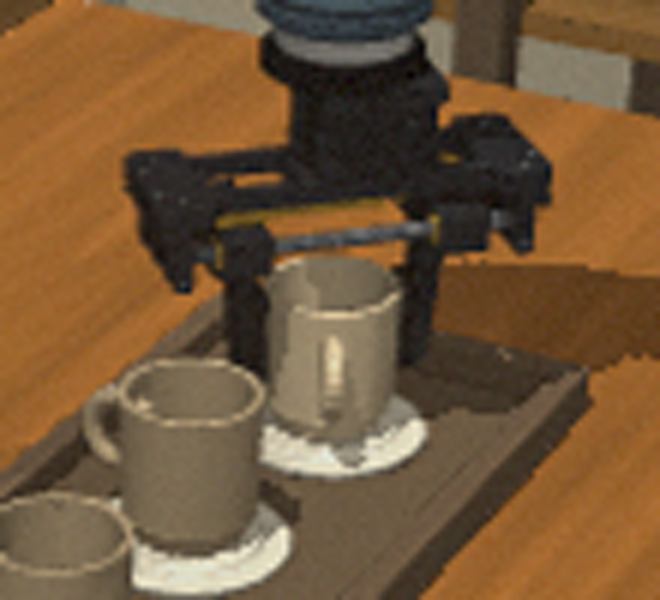

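Emit:
arm_command(
  deltas=[
    {"hand": 1, "dx": -0.1, "dy": 0, "dz": 0, "wx": 0, "wy": 0, "wz": 0},
    {"hand": 1, "dx": 0, "dy": 0, "dz": 0.1, "wx": 0, "wy": 0, "wz": 0},
    {"hand": 1, "dx": 0, "dy": 0, "dz": 0, "wx": 0, "wy": 0, "wz": 0},
  ],
)

```text
time_s: 15.52
ee_pos: [0.5256, -0.2801, 0.0711]
eef_rot: [[-0.708, 0.707, -0.0], [0.707, 0.708, 0.0], [0.0, -0.0, -1.0]]
contact_force: [-0.3, 0.1, -2.2]
grip_width: 0.0656
```

Emit:
arm_command(
  deltas=[
    {"hand": 1, "dx": 0, "dy": 0, "dz": 0.05, "wx": 0, "wy": 0, "wz": 0},
    {"hand": 1, "dx": 0, "dy": 0, "dz": 0, "wx": 0, "wy": 0, "wz": 0},
  ],
)

```text
time_s: 15.78
ee_pos: [0.5256, -0.2801, 0.0706]
eef_rot: [[-0.708, 0.707, -0.0], [0.707, 0.708, 0.0], [0.0, -0.0, -1.0]]
contact_force: [-0.9, -0.9, -2.5]
grip_width: 0.0656
```

Emit:
arm_command(
  deltas=[
    {"hand": 1, "dx": 0, "dy": 0, "dz": 0.05, "wx": 0, "wy": 0, "wz": 0},
    {"hand": 1, "dx": 0, "dy": 0, "dz": 0, "wx": 0, "wy": 0, "wz": 0},
  ],
)

```text
time_s: 16.02
ee_pos: [0.5257, -0.2801, 0.0701]
eef_rot: [[-0.708, 0.707, -0.0], [0.707, 0.708, 0.0], [0.0, 0.0, -1.0]]
contact_force: [0.3, -0.6, -2.3]
grip_width: 0.0656
```

Emit:
arm_command(
  deltas=[
    {"hand": 1, "dx": 0, "dy": 0, "dz": 0.05, "wx": 0, "wy": 0, "wz": 0},
    {"hand": 1, "dx": 0, "dy": 0, "dz": 0, "wx": 0, "wy": 0, "wz": 0},
  ],
)

```text
time_s: 16.27
ee_pos: [0.5258, -0.2801, 0.0699]
eef_rot: [[-0.708, 0.707, 0.0], [0.707, 0.708, -0.0], [-0.0, -0.0, -1.0]]
contact_force: [-1.2, 0.2, 0.1]
grip_width: 0.0655
```

Emit:
arm_command(
  deltas=[
    {"hand": 1, "dx": 0, "dy": 0, "dz": 0.05, "wx": 0, "wy": 0, "wz": 0},
    {"hand": 1, "dx": 0, "dy": 0, "dz": 0, "wx": 0, "wy": 0, "wz": 0},
  ],
)

```text
time_s: 16.52
ee_pos: [0.5258, -0.2802, 0.0698]
eef_rot: [[-0.708, 0.707, 0.0], [0.707, 0.708, -0.001], [-0.0, -0.0, -1.0]]
contact_force: [-3.1, -0.0, 6.7]
grip_width: 0.0655
```

Contact is at TCP z 0.070, as expected. Easing off the press and opening gently.

Emit:
arm_command(
  deltas=[
    {"hand": 1, "dx": 0, "dy": 0, "dz": -0.05, "wx": 0, "wy": 0, "wz": 0},
    {"hand": 1, "dx": 0, "dy": 0, "dz": 0, "wx": 0, "wy": 0, "wz": 0},
    {"hand": -0.55, "dx": 0, "dy": 0, "dz": 0, "wx": 0, "wy": 0, "wz": 0},
    {"hand": -0.8, "dx": 0, "dy": 0, "dz": 0, "wx": 0, "wy": 0, "wz": 0},
    {"hand": -1, "dx": 0, "dy": 0, "dz": 0, "wx": 0, "wy": 0, "wz": 0},
  ],
  force=5,
)

```text
time_s: 17.15
ee_pos: [0.5257, -0.28, 0.0696]
eef_rot: [[-0.708, 0.707, 0.0], [0.707, 0.708, 0.0], [0.0, 0.0, -1.0]]
contact_force: [0.2, 0.4, 0.3]
grip_width: 0.0863
```

Emit:
arm_command(
  deltas=[
    {"hand": -1, "dx": 0, "dy": 0, "dz": 0, "wx": 0, "wy": 0, "wz": 0},
    {"hand": -1, "dx": 0, "dy": 0, "dz": 0, "wx": 0, "wy": 0, "wz": 0},
  ],
)

```text
time_s: 17.4
ee_pos: [0.5257, -0.2801, 0.0696]
eef_rot: [[-0.708, 0.707, -0.0], [0.707, 0.708, -0.0], [0.0, -0.0, -1.0]]
contact_force: [-0.2, -0.2, 0.6]
grip_width: 0.088
```

Run:
```python
from h import *
st()
im=r.read_camera("side");cv2.imwrite("pics/s13.png",cv2.resize(im[150:250,330:440,::-1],None,fx=6,fy=6,interpolation=2))
im=r.read_camera("top");cv2.imwrite("pics/t13.png",cv2.resize(im[195:315,400:540,::-1],None,fx=4.5,fy=4.5,interpolation=2))
```

```text
17.4 p [ 0.5257 -0.2801  0.0696] psi 135.04 zax [-0. -0. -1.] q [ 51.   47.2 -38.5 101.1  39.4  46.1  38. ] F [-0.16 -0.17  0.6 ] M [ 0.038 -0.169 -0.016] g 0.088
```

View pics/s13.png

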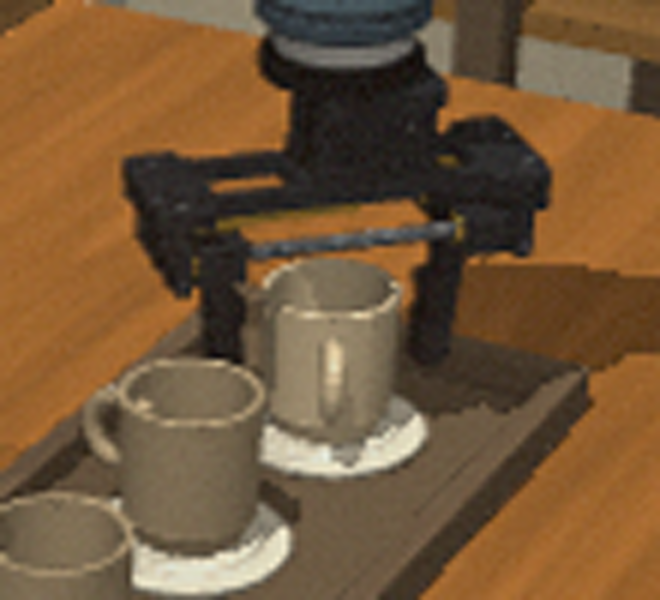

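View pics/t13.png

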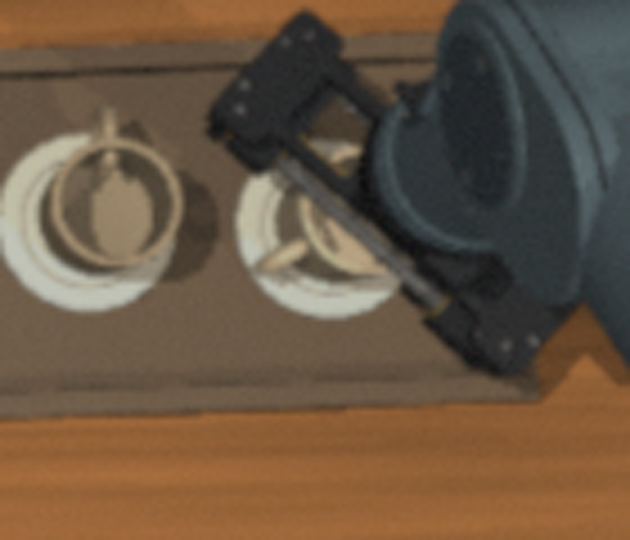

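The cup stands on its own and the fingers are open with a gap on both sides. Withdrawing straight up.

Emit:
arm_command(
  deltas=[
    {"hand": -1, "dx": 0, "dy": 0, "dz": -0.5, "wx": 0, "wy": 0, "wz": 0},
    {"hand": -1, "dx": 0, "dy": 0, "dz": -1.5, "wx": 0, "wy": 0, "wz": 0},
    {"hand": -1, "dx": 0, "dy": 0, "dz": -2.5, "wx": 0, "wy": 0, "wz": 0},
    {"hand": -1, "dx": 0, "dy": 0, "dz": -3, "wx": 0, "wy": 0, "wz": 0},
    {"hand": -1, "dx": 0, "dy": 0, "dz": -4, "wx": 0, "wy": 0, "wz": 0},
  ],
)

```text
time_s: 18.12
ee_pos: [0.5254, -0.2799, 0.1862]
eef_rot: [[-0.708, 0.706, -0.0], [0.706, 0.708, 0.0], [0.0, -0.0, -1.0]]
contact_force: [0.3, -0.4, 0.0]
grip_width: 0.0885
```

Emit:
arm_command(
  deltas=[
    {"hand": -1, "dx": 0, "dy": 0, "dz": -4, "wx": 0, "wy": 0, "wz": 0},
    {"hand": -1, "dx": 2, "dy": -2, "dz": -3, "wx": 0, "wy": 0, "wz": 0},
    {"hand": -1, "dx": 3, "dy": -3, "dz": 0, "wx": 0, "wy": 0, "wz": 0},
    {"hand": -1, "dx": 3, "dy": -3, "dz": 0, "wx": 0, "wy": 0, "wz": 0},
    {"hand": -1, "dx": 0, "dy": 0, "dz": 0, "wx": 0, "wy": 0, "wz": 0},
  ],
)

```text
time_s: 18.75
ee_pos: [0.4097, -0.2808, 0.2553]
eef_rot: [[-0.706, 0.708, -0.002], [0.708, 0.706, -0.002], [0.0, -0.003, -1.0]]
contact_force: [1.4, -0.8, 0.3]
grip_width: 0.088
```

Run:
```python
from h import *
st()
for n in("side","top"):
    im=r.read_camera(n);cv2.imwrite(f"pics/{n}14.png",im[:,:,::-1])
```

```text
18.75 p [ 0.4097 -0.2808  0.2553] psi 134.9 zax [-0.002 -0.002 -1.   ] q [ 70.4  24.5 -51.5 109.2  22.9  57.2  53.5] F [ 1.43 -0.8   0.31] M [ 0.016 -0.152  0.016] g 0.088
```

View pics/side14.png

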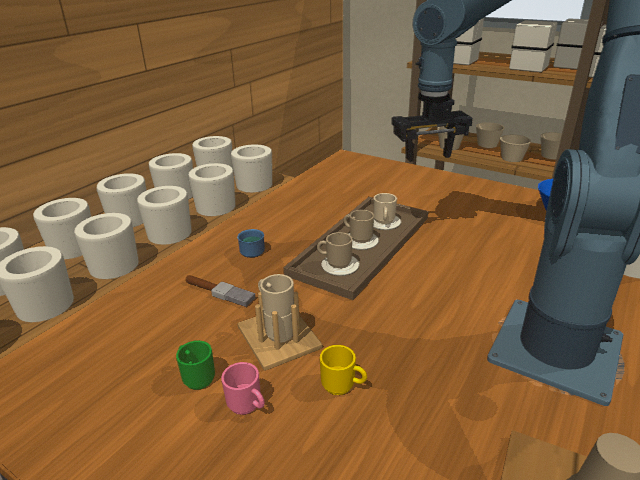

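View pics/top14.png

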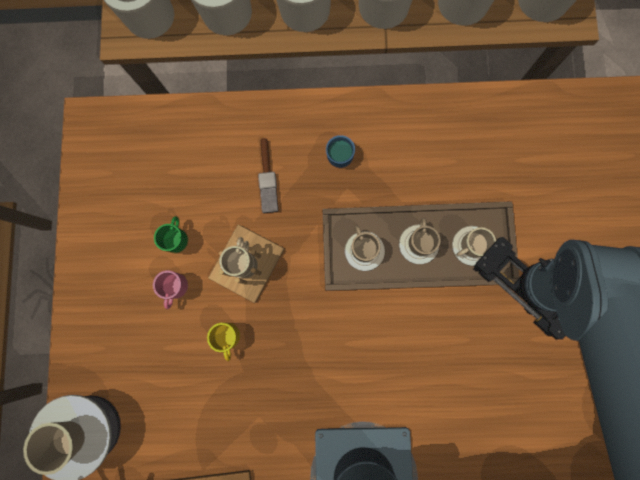

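Run:
```python
from h import *
a=cv2.imread("pics/top14.png");b=cv2.imread("pics/side14.png")
v=np.hstack([cv2.resize(a[215:275,440:520],(400,300),interpolation=2),cv2.resize(b[185:245,350:430],(400,300),interpolation=2)])
w=np.hstack([cv2.resize(a[215:305,200:320],(400,300),interpolation=2),cv2.resize(b[265:365,225:345],(400,300),interpolation=2)])
cv2.imwrite("pics/f.png",np.vstack([v,w]))
print("pred rim top",(proj("top",[.5237,-.2815,.089])-[440,215])*5,"side",(proj("side",[.5237,-.2815,.089])-[350,185])*5)
print("mid rim pred top",(proj("top",[.491,.268,.144])-[200,215])*3.33,"side",(proj("side",[.491,.268,.144])-[225,265])*[3.33,3])
```

```text
pred rim top [207.01406964 131.54200408] side [172.90984141  61.97112245]
mid rim pred top [110.5146398  150.29169685] side [168.04801132  55.2446882 ]
```

View pics/f.png

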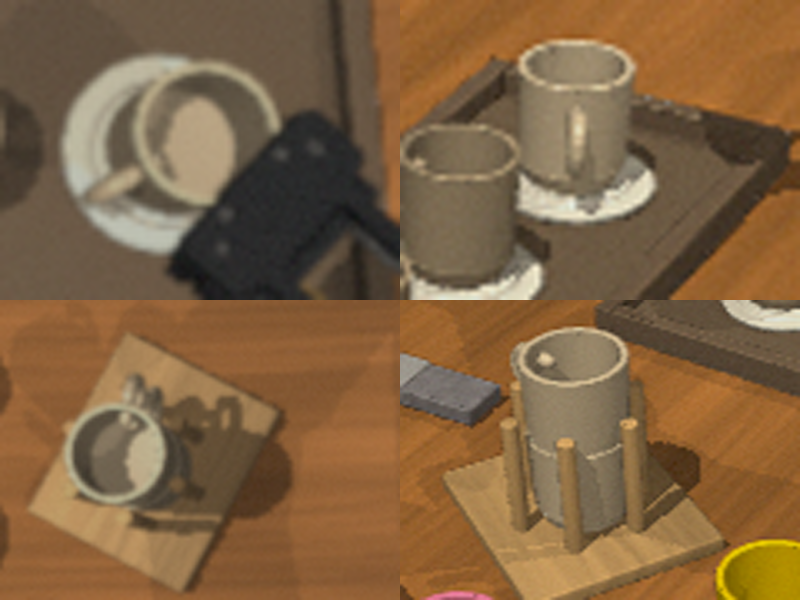

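Emit:
arm_command(
  deltas=[
    {"hand": -1, "dx": 0, "dy": 0, "dz": 0, "wx": 0, "wy": 0, "wz": 0},
    {"hand": -1, "dx": 0, "dy": 0, "dz": 0, "wx": 0, "wy": 0, "wz": 0},
  ],
)

```text
time_s: 19.1
ee_pos: [0.4136, -0.2798, 0.2548]
eef_rot: [[-0.708, 0.706, 0.001], [0.706, 0.708, 0.0], [-0.0, 0.001, -1.0]]
contact_force: [-1.1, 0.6, 1.2]
grip_width: 0.0881
```

```bash
python3 -c "
from h import *
st();print(r.hand_in())"
```

```text
19.1 p [ 0.4136 -0.2798  0.2548] psi 135.1 zax [ 0.001  0.    -1.   ] q [ 70.   24.8 -51.5 108.9  23.   57.1  53.5] F [-1.11  0.62  1.16] M [-0.035 -0.125 -0.002] g 0.0881
the job is handed in; nothing more can be done
None
```

I worked the top cup loose, set it upright on the raised centre of the empty setter, let go and handed the job in at 19.1 s. The hand-in gives no verdict.

- **Freeing it:** I gripped the cup with 30 N and turned it about 0.8 rad first, until the torque levelled off at about 0.38 N m. Then I turned it on in one direction while raising it about 2.5–2.8 mm per 0.75 rad. By 11 mm of rise the moment had dropped to zero and only the cup's weight was left.
- **Setting down:** I lowered it in 0.5 mm steps. The foot touched at the expected height (tool at 70 mm), the press peaked at 6.7 N, and I eased off before opening the fingers and lifting clear.

**Last checks**
- The placed cup stands upright. Its rim centre is within about 1 mm of the setter's centre in the top view and matches in the side view.
- The lower two cups are seated in the rack with the seam between them closed. The other ware, the wax pot, the brush and the look-alikes appear where they started.
- The gripper is well clear of everything.

**Disagreements**
- While lowering, the side view put the cup 1–4 mm off where the arm reported it, so I shifted it by about 2–3 mm.
- The middle cup's rim is about 2 pixels (roughly 4 mm) from my prediction in the top view. The side view shows it seated, so I take this as loose play and calibration error.

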